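Free a moulded housing from its die with the long arm of a hex key

TASK

The white moulded housing is locked in its forming die by a sliding jaw on a stiff screw. Take the green hex key lying on the bench, lay it across the roller rest and let go so that its short arm swings down, take it again like that, put the short arm fully home in the screw's socket and use the long arm as a lever to turn the screw anticlockwise (about a sixth of a turn) to its stop. Then lay the key back across the rollers with its short arm hanging down, and lift the housing out of the die and set it flat, boss up, in the orange tray without dropping it; leave the two mugs alone.

Things in the scene. Friction and masses are not known exactly. Their poses are not given: they have to be found in the camera images.
- key_mid (a point): L-shaped hex key, about 0.3 kg; centre of its grip block, on the long arm's axis 85 mm from the elbow. x: elbow to free end of the long arm; y: elbow to tip of the short arm; z square to both. Long arm 180 mm, round, 16 mm, green sleeve; grip block 44 mm long, 18 mm square, faces along y and z. Mass centre 20 mm from here towards the elbow. Starts flat, axis 9 mm up, short arm away from the robot, long arm across.
- key_tip (a point): Centre of the end face of the key's short arm, 70 mm along the key's y from the elbow on the long arm's axis; frame as key_mid. The short arm is a bare steel hexagon, 14 mm across flats, with two of its six corners along the key's +-x; its last 4 mm are tapered.
- rest_mid (a point): Where the axis of the key's long arm lies, midway along the roller rest, once it sits on the rollers: 95 mm above the bench; x runs along the bar (either way round). With its grip block within 12 mm of this point (between the plates) the key is balanced, and once let go its short arm swings down by itself and hangs plumb after about 1 s.
- rest: Blue roller rest, fixed; origin under its middle, x along the bar. Base 116 x 70 x 8 mm; two plates at x = +-45 mm (8 mm thick, 56 mm wide, free space between), each with two grey free-turning rollers (12 mm long, 18 mm diameter, axes 24 mm apart and 83 mm up) that form a saddle. Rest and tray swap sides between starts.
- die: Forming die, fixed block 110 (x) x 218 (y) x 60 mm high, origin at the bottom. The screw is at x 0, y -85 mm; the cavity's centre at x 0, y +50 mm. Between them the yellow jaw, 14 mm higher than the die's top, slides along y; its toe at first covers 14 mm of the housing's flange and blocks it.
- socket (a point): Centre of the mouth of the screw's hexagon socket, level with the die's top, 60 mm above the bench, opening upwards. 16.4 mm across flats, with a 4 mm countersink to 24 mm. The frame turns with the screw, z up: two of the six corners lie along +-x, so the key's long arm must point along x or a multiple of 60 degrees from it.
- socket_floor (a point): Centre of the socket's floor, 24 mm below its mouth. With the key fully home its tip is here and its long arm level, 106 mm above the bench.
- screw (a joint): Angle of the screw in rad: 0 locked (start), grows anticlockwise seen from above, stop at 1.05. Stiff: about 1.0 N m at every angle; stays where it is left. It draws the jaw back 21 mm per rad, towards the screw. The key has up to about 8 degrees of play in the socket.
- part_center (a point): White moulded housing, 0.08 to 0.17 kg: flange 64 (x) x 80 (y) x 8 mm, boss 30 (x) x 40 (y) mm rising 30 mm from its middle, topped by a 2 mm black button. Point: middle of the boss, 23 mm above the underside; z up. It starts in the die's cavity, underside 52 mm above the bench, flange level with the die's top, 2 mm play all round.
- tray: Orange open tray, fixed, outside 200 (x) x 150 (y) x 30 mm high, walls and floor 5 mm thick. Origin at the centre of its underside.
- mug_a: Clear plastic mug with white cap, 80 mm diameter, 142 mm high, handle reaching 73 mm from its axis; loose bystander. Origin at the centre of its underside.
- mug_b: A second mug like mug_a; loose bystander.
Not all that is in view belongs to the job. Of the things shaped like the part that bears part_center, the white one is meant.

How it is judged:
On the way, in this order (a step that is already met when the one before it is completed fails the run):
1. the key lies across the rollers, let go, with its short arm hanging down (horizontal distance between key_mid and rest_mid below 0.045 m and height (world z) of key_mid between 0.085 and 0.105 m and height (world z) of key_tip below 0.034 m and contact force between the fingers and key below 0.1 N), for 0.2 s.
2. the key's short arm is fully home in the screw's socket (distance between key_tip and socket_floor below 0.011 m and value of joint screw below 0.3 rad), for 0.1 s.
3. the screw is turned to its stop with the key in its socket (distance between key_tip and socket_floor below 0.011 m and value of joint screw above 0.9 rad), for 0.1 s.
At the end, for the whole second after the job is handed in: Housing flat on the tray floor, boss up (tilt < 0.12 rad), middle 30 mm or more inside the outer faces; screw past 0.9 rad; key let go and still on the rollers, its grip block within 45 mm of the rest's middle, short arm hanging (tip < 34 mm above the bench) (all of step 1 and value of joint screw above 0.9 rad and x of part_center in the frame of tray between -0.065 and 0.065 m and y of part_center in the frame of tray between -0.045 and 0.045 m and z of part_center in the frame of tray below 0.034 m and angle between part_center's own z axis and vertical below 0.12 rad and linear speed of part below 0.02 m/s and linear speed of key below 0.03 m/s); the robot touches nothing.
It fails at once if a bystander is pushed more than 20 mm (distance of any of mug_a, mug_b from where it was at the start of the episode above 0.02 m).
It fails at once if the housing is dropped (falling freely faster than 0.6 m/s) (contact force between the fingers and part below 0.05 N and linear speed of part above 0.6 m/s).
It also fails if it takes over 72 s, if anything falls off the work surface, if the arm or the gripper's body presses on something with over 40 N, if the wrist force passes 120 N, or if a joint passes its speed limit or range.

ROBOT

A 7-joint arm with a two-finger parallel gripper is mounted at the origin on the work surface. World frame = base frame: x ahead of the robot, y to its left, z up, the work surface at z = 0. Lengths are in m, angles in rad, forces in N, time in s.
With the tool pointing down it reaches from about 0.4 to 0.85 m from the base axis. Payload 4.5 kg.
Tool frame: the origin (TCP) lies at the very end of the fingers, on their centre line; the grasp point (between the pads) lies behind it (bot.grip_point_offset is the x of the grasp point in the tool frame, in m); x points along the fingers, z is the direction in which the jaws open and shut, and the axes are right-handed (so a half turn about x gives the same grasp; the last joint's range is limited). The gripper opens to 88 mm and grips with 3 to 60 N. Pads are 18 mm wide; open, the fingers measure 123 mm over their backs; the gripper's body (75 mm by 187 mm) begins 45 mm behind the grasp point.
Start: joints at [1.172, 0.689, -0.195, 1.565, 0.157, 0.902, -0.215], TCP at [0.262, -0.567, 0.239] pointing down, gripper open.
Joint ranges: [-3.01, 3.01], [-0.46, 2.08], [-1.47, 1.51], [0.13, 2.56], [-1, 4.14], [0.04, 2.09], [-2.66, 2.66]. Speed limits (rad/s): [2.57, 2.57, 3.14, 3.14, 3.14, 3.14, 3.14].

INTERFACE

Orientations are given as a rotation vector (axis times angle).
In Python, from workcell import bot gives the robot as it stands.
- The arm moves only by the shell command python3 -m inch 'ROWS' [OPENING] [FORCE]. ROWS is JSON, a list of rows, each a list of 4 numbers: the shift along the tool's x, y, z in cm, then the turn about the tool's x in degrees. In form: [[dx, dy, dz, twist], ...]. A call has 1 to 12 rows; each row is the pose to reach, as a shift and turn from the pose commanded when the call began, along the tool's axes at that moment; what a row does not reach only later rows make up. A row lasts 1/10 s, in which the tool goes at most 50 mm and 8.59 degrees, less where a joint would pass 70% of its speed; a pose out of reach is approached as far as the arm can. A call with a gripper value outside its range is refused whole. OPENING is the closure, from 0 (fully open) to 1 (shut), set as the call begins (- or left out, the last holds). The fingers move at their own pace and stop on an object; FORCE is the grip in N (left out, the last holds). Time passes only in rows, so rows that repeat a pose let the fingers close. It gives the time, the measured TCP pose, the force and the opening at its end, in the units of the state.
- bot.state(): the state, without advancing time (a new reading comes with each control period).
- bot.capture(name): name is "side" or "top"; returns the picture (400x640x3 uint8, red, green, blue); there is no depth.
- bot.calibration(name): a dict with "fovy" (degrees; the focal length in pixels is half the picture's height over the tangent of half this angle, whatever the lens; pixels are square), "cx", "cy" (the principal point, pixels), "k1" (the pictures are not rectified: a ray, as slopes to the right and down, at radius r is drawn at 1 + k1 r^2 times it, then the intrinsics apply), "position" and "attitude" of the camera in the world. Camera axes: x right, y down, z forward; pixel columns grow to the right and rows downward; lengths in m; the calibration is good to about 2 mm. A picture is of the moment at which its call begins. calibration takes no time and is no camera call.
- bot.finish_job(): hands the job in, once; it reports no verdict.
The state is a dict: "time": time; "joint_pos": joint angles; "joint_velocities": joint speeds; "joint_efforts": joint torques, N m; "tcp_pos": TCP position; "tool_rot": TCP orientation; "force": force on the tool from outside, world axes, zero at the start; "ft_torque": the same for the moment, N m; "finger_gap": opening from 0.0 (shut) to 1.0 (fully open).
Only numpy, scipy, OpenCV 4.12 (cv2) and the standard library are available. Lean on these libraries where they do the work, as an engineer would, in place of code of your own. Each camera call takes 0.05 s, during which the arm holds its last target.

## Working session

There is one attempt and no reset: what is moved stays moved. The work goes in short steps, Python scripts to look and compute and a shell command to move; the robot and the scene stay as the last step left them, time stands still between calls to the robot, and variables do not carry over. Pictures are saved under pics/ and viewed, and the job is handed in when it is done.

```bash
ls; mkdir -p pics
python3 - <<'E'
from workcell import bot
import cv2
for n in("side","top"):
    im=bot.capture(n); cv2.imwrite(f"pics/{n}0.png",im[:,:,::-1]); print(n,bot.calibration(n))
print(bot.state(), bot.grip_point_offset)
E
```

```text
pics
side {'fovy': 54.8112674641426, 'cx': 320.07129748926315, 'cy': 205.82561462125307, 'k1': -0.026216945529956966, 'position': array([0.33894891, 0.5318342 , 0.75296713]), 'attitude': array([-0.6285703 ,  2.73059816, -1.02249623])}
top {'fovy': 54.996578583899584, 'cx': 313.0904682448623, 'cy': 197.1641178407294, 'k1': -0.017665556889951504, 'position': array([0.52158031, 0.01188992, 0.92644015]), 'attitude': array([-2.15589128,  2.1756563 , -0.11906643])}
{'time': 0.1, 'joint_pos': array([ 1.17179964,  0.68987824, -0.19453872,  1.56623639,  0.15728789,
        0.90251426, -0.21508098]), 'joint_velocities': array([-0.00028316, -0.00161864, -0.00019044, -0.00232089, -0.00127295,
        0.00097213,  0.00065572]), 'joint_efforts': array([-3.05907815e-03, -5.28504002e+01, -1.27127666e+00, -1.53839582e+01,
       -5.25293592e-02,  2.00318274e-03,  4.97040719e-05]), 'tcp_pos': array([ 0.2618639 , -0.5668676 ,  0.23800533]), 'tool_rot': array([ 0.88553359,  1.38491433, -0.8842232 ]), 'force': array([-0.696947  , -0.38906332,  0.67349822]), 'ft_torque': array([-0.02145853,  0.00967279, -0.00924361]), 'finger_gap': 0.9995473216484094} -0.0187
```

View pics/side0.png

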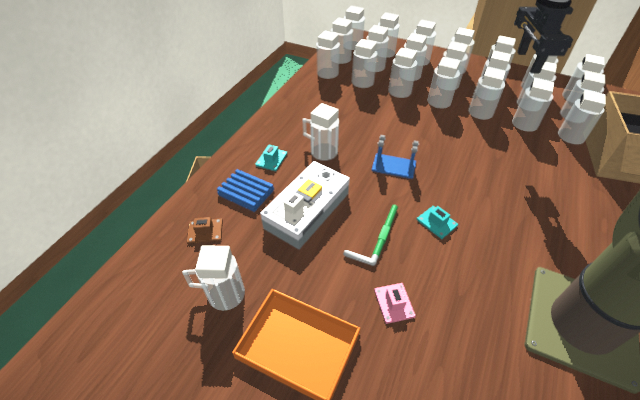

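View pics/top0.png

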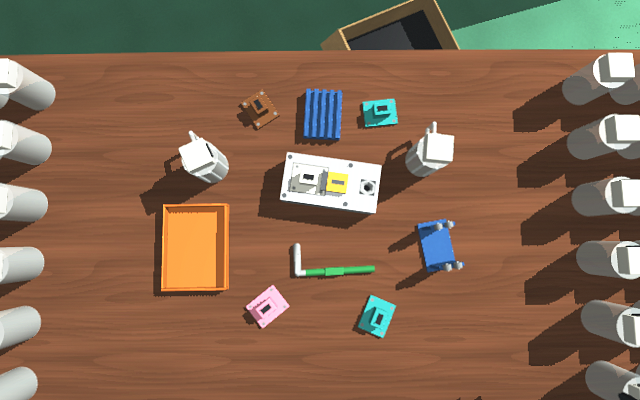

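The top view (up = +x, left = +y) shows the key near (335,271) with its elbow at (298,273), the rest at (437,247), the die at (330,183) with the screw at (368,187), and the tray at (195,248). I'll write helpers and zoom in next.

```bash
cat > h.py <<'E'
import numpy as np, cv2
from scipy.spatial.transform import Rotation as R
from workcell import bot
def K(n):
    c=bot.calibration(n); f=200/np.tan(np.radians(c['fovy']/2)); return c,f
def ray(n,u,v):
    c,f=K(n); d=np.array([(u-c['cx'])/f,(v-c['cy'])/f]); s=d.copy()
    for _ in range(20): s=d/(1+c['k1']*(s@s))
    return np.array(c['position']),R.from_rotvec(c['attitude']).apply([s[0],s[1],1])
def px(n,u,v,z):
    p,d=ray(n,u,v); return p+d*(z-p[2])/d[2]
def proj(n,P):
    c,f=K(n); q=R.from_rotvec(c['attitude']).inv().apply(np.atleast_2d(P)-c['position']); s=q[:,:2]/q[:,2:]
    s=s*(1+c['k1']*(s**2).sum(1,keepdims=True)); return s*f+[c['cx'],c['cy']]
def tri(obs):
    A=np.zeros((3,3));b=np.zeros(3)
    for n,u,v in obs:
        p,d=ray(n,u,v); d/=np.linalg.norm(d); M=np.eye(3)-np.outer(d,d); A+=M;b+=M@p
    return np.linalg.solve(A,b)
def crop(im,x0,y0,x1,y1,s,name,pts=None):
    o=cv2.resize(im[y0:y1,x0:x1,::-1],None,fx=s,fy=s,interpolation=cv2.INTER_CUBIC)
    if pts is not None:
        for u,v in pts: cv2.circle(o,(int((u-x0+.5)*s),int((v-y0+.5)*s)),2,(0,0,255),-1)
    for k in range((x0+9)//10*10,x1,10): cv2.putText(o,str(k),((k-x0)*s,8),0,.3,(0,255,255)) if k%20==0 else None; cv2.line(o,(int((k-x0+.5)*s),10),(int((k-x0+.5)*s),14),(0,255,255))
    for k in range((y0+9)//10*10,y1,10): cv2.putText(o,str(k),(0,int((k-y0+.5)*s)+3),0,.3,(0,255,255)); cv2.line(o,(22,int((k-y0+.5)*s)),(26,int((k-y0+.5)*s)),(0,255,255))
    cv2.imwrite(name,o)
E
python3 - <<'E'
from h import *
im=cv2.imread('pics/top0.png')[:,:,::-1]; s=cv2.imread('pics/side0.png')[:,:,::-1]
crop(im,270,140,470,290,4,'pics/t1.png'); crop(s,250,120,450,270,4,'pics/s1.png')
E
```

```text
(no output)
```

View pics/t1.png

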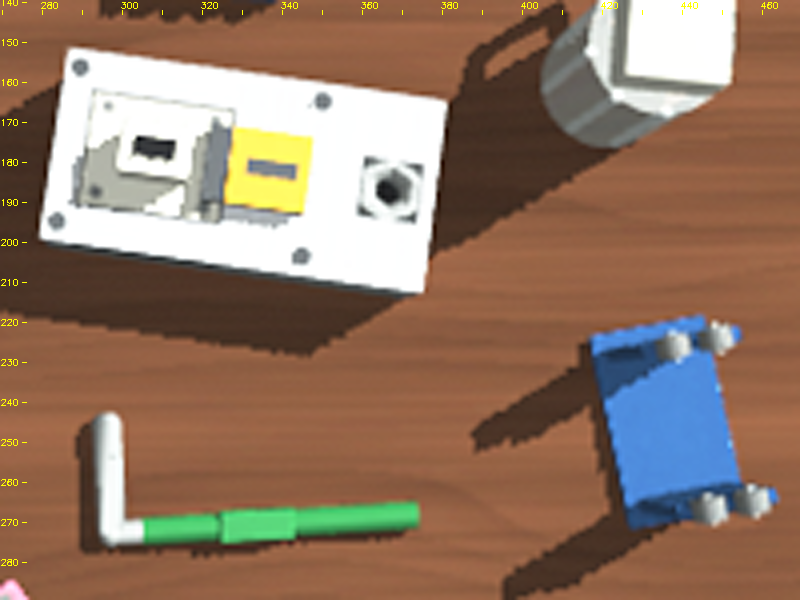

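View pics/s1.png

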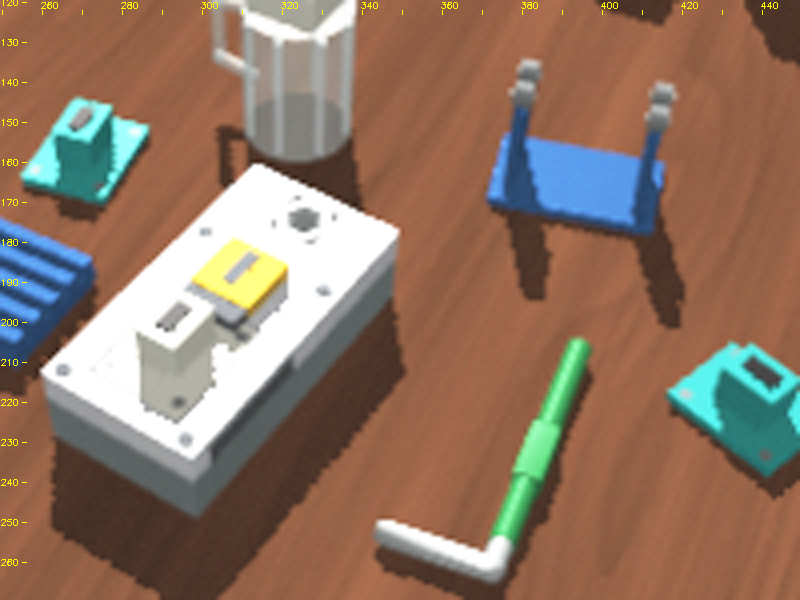

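```bash
cat > m.py <<'E'
from h import *
def T(x,y): return 270+x/4-.5,140+y/4-.5
def S(x,y): return 250+x/4-.5,120+y/4-.5
print('KEY')
for nm,t,s in [('block',(258,524),(537,453)),('elbow',(110,533),(496,568)),('end',(420,515),(581,342)),('tip',(108,412),(380,528))]:
    print(nm,px('top',*T(*t),9).round(4),px('side',*S(*s),9).round(4))
print('DIE')
t=[(70,46),(447,99),(424,293),(39,239)]; s=[(259,163),(400,232),(195,460),(42,372)]
a=np.array([px('top',*T(*q),.06) for q in t]);b=np.array([px('side',*S(*q),.06) for q in s]);print(a.round(4));print(b.round(4))
for q in(a,b): print(q.mean(0).round(4),[np.linalg.norm(q[i]-q[(i+1)%4]).round(4) for i in range(4)],[np.degrees(np.arctan2(*(q[i]-q[j])[[1,0]])).round(2) for i,j in((0,1),(3,2))])
print('socket',px('top',*T(392,190),.06).round(4),px('side',*S(304,218),.06).round(4), px('top',*T(392,190),.056).round(4))
print('button',px('top',*T(154,148),.092).round(4),px('side',*S(174,317),.092).round(4))
print('REST')
for t,s in [((673,346),(523,95)),((720,338),(530,70)),((711,508),(657,117)),((756,500),(663,94))]:
    print(px('top',*T(*t),.083).round(4),px('side',*S(*s),.083).round(4))
E
python3 m.py
python3 - <<'E'
from h import *
im=cv2.imread('pics/top0.png')[:,:,::-1]; s=cv2.imread('pics/side0.png')[:,:,::-1]
crop(im,140,120,320,330,3,'pics/t2.png'); crop(s,180,230,380,400,4,'pics/s2.png')
E
```

```text
KEY
block [1.171  0.4425 9.    ] [-0.8655  6.8751  9.    ]
elbow [ 1.2099 -0.3244  9.    ] [-0.7894  5.9044  9.    ]
end [1.1333 1.2833 9.    ] [-0.9194  7.9454  9.    ]
tip [ 0.5874 -0.3318  9.    ] [-1.5689  5.8637  9.    ]
DIE
[[ 0.7237  0.0697  0.06  ]
 [ 0.6908 -0.1462  0.06  ]
 [ 0.5796 -0.13    0.06  ]
 [ 0.6123  0.0874  0.06  ]]
[[ 0.6883 -0.1486  0.06  ]
 [ 0.5785 -0.1296  0.06  ]
 [ 0.6107  0.0871  0.06  ]
 [ 0.7219  0.0695  0.06  ]]
[ 0.6516 -0.0298  0.06  ] [np.float64(0.2184), np.float64(0.1123), np.float64(0.2199), np.float64(0.1128)] [np.float64(81.34), np.float64(81.46)]
[ 0.6498 -0.0304  0.06  ] [np.float64(0.1114), np.float64(0.219), np.float64(0.1126), np.float64(0.2206)] [np.float64(-9.8), np.float64(-8.97)]
socket [ 0.6385 -0.1134  0.06  ] [ 0.6389 -0.1144  0.06  ] [ 0.639  -0.1139  0.056 ]
button [0.6586 0.0215 0.092 ] [0.6576 0.022  0.092 ]
REST
[ 0.5477 -0.2623  0.083 ] [ 0.5474 -0.2639  0.083 ]
[ 0.5518 -0.2884  0.083 ] [ 0.5522 -0.291   0.083 ]
[ 0.4597 -0.2792  0.083 ] [ 0.4597 -0.2817  0.083 ]
[ 0.4637 -0.304   0.083 ] [ 0.463  -0.3063  0.083 ]
```

View pics/t2.png

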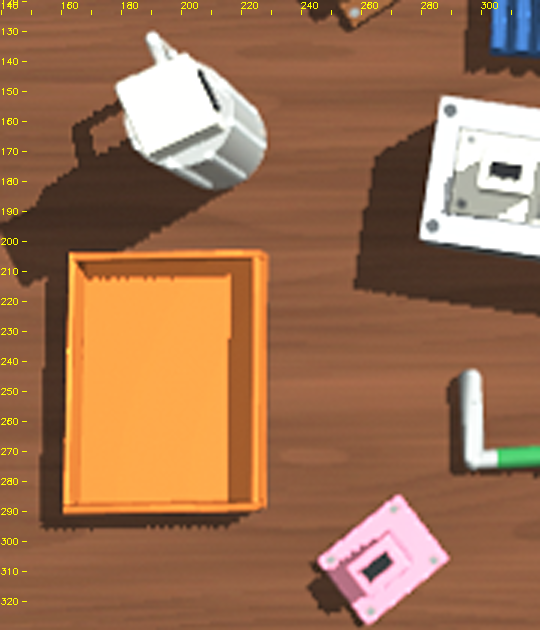

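View pics/s2.png

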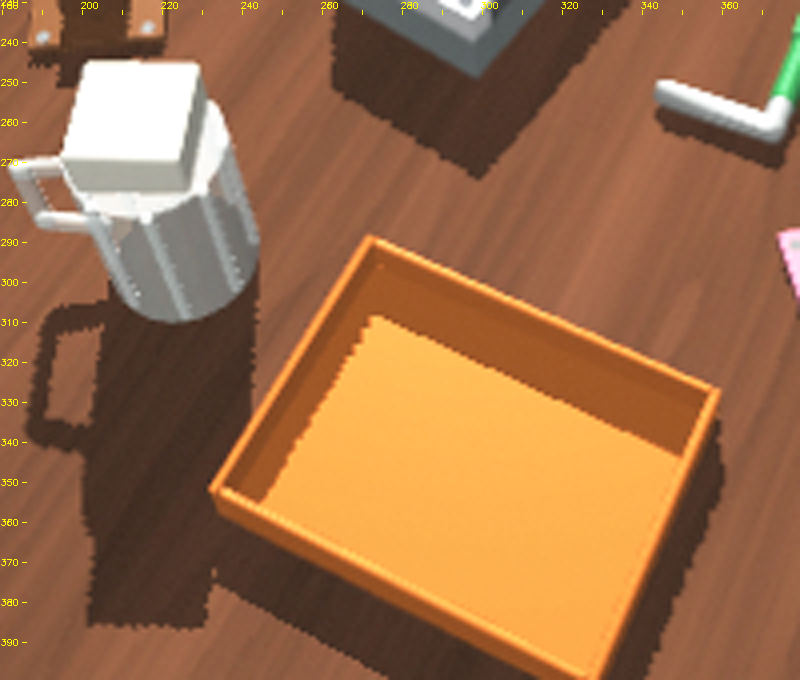

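Run:
```python
from h import *
def T(x,y): return 270+x/4-.5,140+y/4-.5
def S(x,y): return 250+x/4-.5,120+y/4-.5
for nm,t,s in [('block',(258,524),(537,453)),('elbow',(110,533),(496,568)),('end',(420,515),(581,342)),('tip',(108,412),(380,528))]:
    print(nm,px('top',*T(*t),.009).round(4),px('side',*S(*s),.009).round(4))
q=np.array([px('top',139.5+x/3,119.5+y/3,.03) for x,y in [(69,254),(267,252),(265,510),(64,512)]]);print('tray',q.round(4),q.mean(0).round(4),[np.linalg.norm(q[i]-q[(i+1)%4]).round(4) for i in range(4)])
q=np.array([px('side',179.5+x/4,229.5+y/4,.03) for x,y in [(371,237),(719,392),(212,489)]]);print(q.round(4),(q[1]+q[2])/2)
# mugs: cap top centre z=.142 top view
for u,v in [(198,157),(436,147)]: print('mug',px('top',u,v,.142).round(3))
print('mug side',px('side',324,134,.142-.03).round(3),px('side',220,262,.142).round(3))
s=bot.state(); print(R.from_rotvec(s['tool_rot']).as_matrix().round(3),s['tcp_pos'])
```

```text
block [ 0.4478 -0.037   0.009 ] [ 0.4476 -0.0404  0.009 ]
elbow [0.4434 0.0501 0.009 ] [0.4407 0.0472 0.009 ]
end [ 0.4521 -0.1326  0.009 ] [ 0.4525 -0.1369  0.009 ]
tip [0.5141 0.0509 0.009 ] [0.5111 0.0508 0.009 ]
tray [[0.6063 0.3644 0.03  ]
 [0.6065 0.2091 0.03  ]
 [0.4086 0.2079 0.03  ]
 [0.4081 0.362  0.03  ]] [0.5074 0.2858 0.03  ] [np.float64(0.1553), np.float64(0.1979), np.float64(0.1541), np.float64(0.1982)]
[[0.6048 0.2169 0.03  ]
 [0.4086 0.2158 0.03  ]
 [0.6044 0.3642 0.03  ]] [0.50648484 0.29003532 0.03      ]
mug [0.694 0.25  0.142]
mug [ 0.71  -0.247  0.142]
mug side [ 0.685 -0.2    0.112] [0.68  0.26  0.142]
[[-0.001  0.908  0.42 ]
 [ 0.001  0.42  -0.908]
 [-1.    -0.    -0.002]] [ 0.2618639  -0.5668676   0.23800533]
```

The numbers check out: the die measures 112x219 mm (spec 110x218), the key's arm is about 182 mm, and the two views agree within 2–4 mm. I'll write the planner next, which only computes deltas.

```bash
cat > plan.py <<'E'
import sys
from h import *
# usage: plan.py x y z ang(tool z dir, deg)   (tool down assumed)
def rel(x,y,z,a):
    s=bot.state(); M=R.from_rotvec(s['tool_rot']).as_matrix(); d=M.T@(np.array([x,y,z])-s['tcp_pos'])*100
    cur=np.degrees(np.arctan2(M[1,2],M[0,2])); tw=-((a-cur+180)%360-180)
    return d.round(2),round(tw,2),cur.round(2)
if __name__=='__main__':
    a=list(map(float,sys.argv[1:])); s=bot.state()
    print(rel(*a)); print('t',s['time'],s['tcp_pos'].round(4),'F',s['force'].round(2),'q',s['joint_pos'].round(2),s['finger_gap'])
    M=R.from_rotvec(s['tool_rot']).as_matrix(); print('tilt x',M[:,0].round(4))
E
python3 plan.py .447 -.0385 .12 3.1
```

```text
(array([ 11.86,  38.97, -40.18]), np.float64(-68.3), np.float64(-65.2))
t 0.1 [ 0.2619 -0.5669  0.238 ] F [-0.7  -0.39  0.67] q [ 1.17  0.69 -0.19  1.57  0.16  0.9  -0.22] 0.9995473216484094
tilt x [-8.0e-04  1.4e-03 -1.0e+00]
```

```bash
python3 -m inch '[[6,39,-40.2,-68.3],[6,39,-40.2,-68.3],[6,39,-40.2,-68.3],[6,39,-40.2,-68.3],[6,39,-40.2,-68.3],[6,39,-40.2,-68.3],[6,39,-40.2,-68.3],[6,39,-40.2,-68.3],[6,39,-40.2,-68.3],[6,39,-40.2,-68.3],[6,39,-40.2,-68.3],[6,39,-40.2,-68.3]]'; python3 plan.py .447 -.0385 .12 3.1
```

```text
time: 1.3
tcp_pos: [0.4496, -0.0322, 0.1785]
tool_rot: [-0.047, 1.568, 0.053]
force: [-0.1, -0.4, 0.4]
finger_gap: 1.001
(array([ 5.85, -0.63, -0.32]), np.float64(0.52), np.float64(3.62))
t 1.3 [ 0.4496 -0.0322  0.1785] F [-0.13 -0.41  0.39] q [ 0.22  0.59 -0.39  2.13  0.45  0.49 -0.45] 1.0014625862751536
tilt x [ 0.0024  0.0039 -1.    ]
```

```bash
python3 -m inch '[[4,0,0,0],[8,0,0,0],[11,0,0,0],[11,0,0,0],[11,0,0,0]]' 0.45; python3 plan.py .447 -.0385 .004 3.1
python3 - <<'E'
from h import *
im=bot.capture('top');crop(im,250,170,450,320,4,'pics/t3.png')
im=bot.capture('side');crop(im,320,150,480,290,5,'pics/s3.png')
E
```

```text
time: 1.8
tcp_pos: [0.4473, -0.0388, 0.0688]
tool_rot: [-0.043, 1.572, 0.042]
force: [-0.0, 0.4, 0.2]
finger_gap: 0.57
(array([ 6.48,  0.04, -0.02]), np.float64(0.02), np.float64(3.12))
t 1.8 [ 0.4473 -0.0388  0.0688] F [-0.02  0.38  0.16] q [ 0.06  0.8  -0.13  2.21  0.63  0.16 -0.6 ] 0.5695219236509089
tilt x [-1.3e-03 -5.0e-04 -1.0e+00]
```

View pics/t3.png

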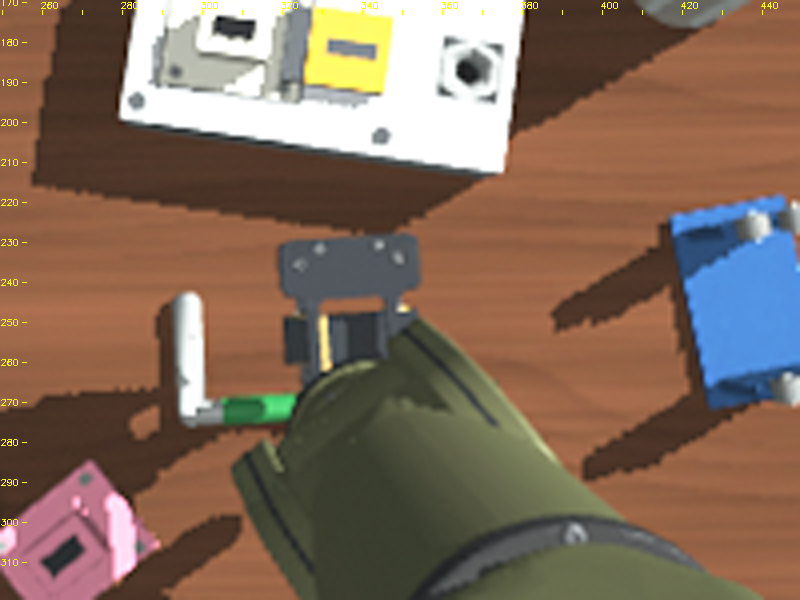

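View pics/s3.png

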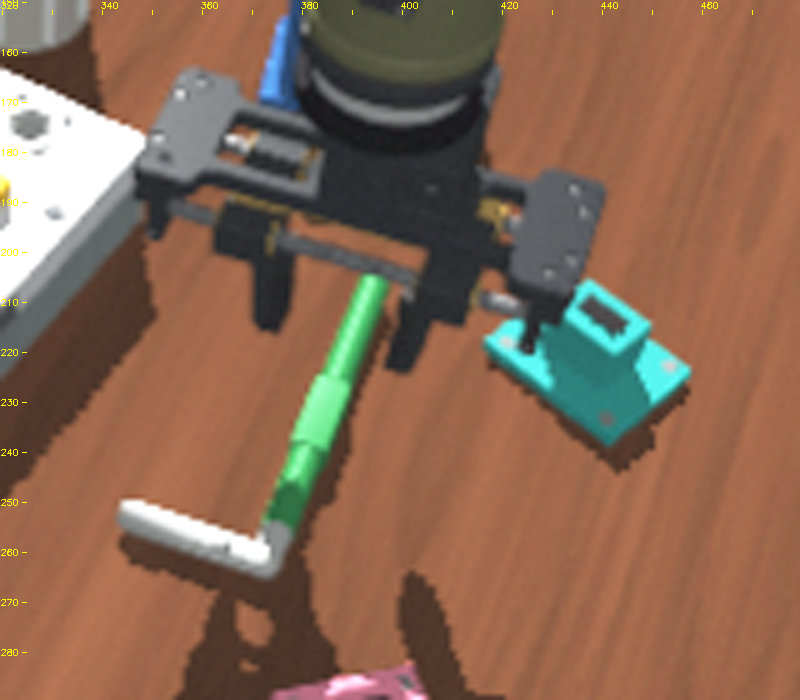

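The fingers straddle the long arm, and the clearances to the die and the teal decoy look fine. I'll descend and grip.

```bash
python3 -m inch '[[3,0,0,0],[5,0,0,0],[6.4,0,0,0],[6.4,0,0,0],[6.4,0,0,0]]' ; python3 -m inch '[[0,0,0,0],[0,0,0,0],[0,0,0,0],[0,0,0,0],[0,0,0,0]]' 1 25; python3 plan.py .447 -.0385 .12 3.1
```

```text
time: 2.4
tcp_pos: [0.4456, -0.0401, 0.0085]
tool_rot: [-0.047, 1.578, 0.041]
force: [-1.0, -0.1, -1.2]
finger_gap: 0.554
time: 2.9
tcp_pos: [0.4447, -0.0399, 0.0077]
tool_rot: [-0.047, 1.582, 0.041]
force: [1.0, -1.5, 5.7]
finger_gap: 0.2
(array([-11.24,   0.09,   0.11]), np.float64(0.1), np.float64(3.2))
t 2.9 [ 0.4447 -0.0399  0.0077] F [ 1.03 -1.49  5.69] q [ 0.13  0.94 -0.23  2.22  1.54  0.19 -1.5 ] 0.19996317318718485
tilt x [-0.0112 -0.0036 -0.9999]
```

```bash
python3 -m inch '[[-2,0,0,0],[-6,0,0,0],[-10,0,0,0],[-14,0,0,0],[-17,0,0,0],[-17,0,0,0],[-17,0,0,0]]' 1 40; python3 plan.py .5056 -.2845 .175 -79.4
python3 - <<'E'
from h import *
im=bot.capture('side');crop(im,320,80,520,230,4,'pics/s4.png')
E
```

```text
time: 3.6
tcp_pos: [0.4454, -0.0398, 0.1766]
tool_rot: [-0.046, 1.584, 0.041]
force: [-0.3, 0.7, -3.9]
finger_gap: 0.199
(array([  0.16, -24.77,   4.66]), np.float64(82.57), np.float64(3.17))
t 3.6 [ 0.4454 -0.0398  0.1766] F [-0.31  0.72 -3.93] q [ 0.41  0.65 -0.68  2.12  0.71  0.63 -0.72] 0.1993498929925214
tilt x [-0.0136 -0.0032 -0.9999]
```

View pics/s4.png

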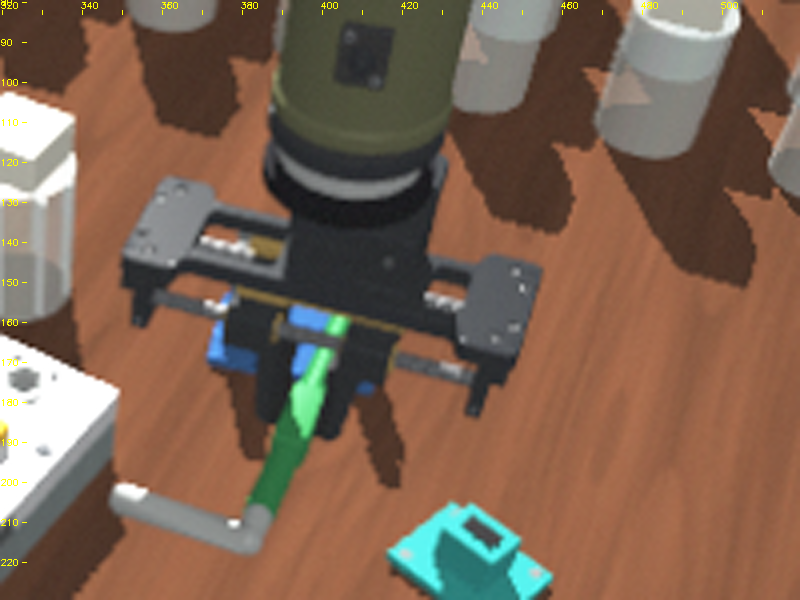

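```bash
python3 -m inch '[[0,-5,1,8],[0,-10,2,16],[0,-15,3,24],[0,-19,4,32],[0,-22,4.4,40],[0,-24.8,4.7,48],[0,-24.8,4.7,56],[0,-24.8,4.7,64],[0,-24.8,4.7,72],[0,-24.8,4.7,80],[0,-24.8,4.7,82.6],[0,-24.8,4.7,82.6]]'; python3 -m inch '[[0,0,0,0],[0,0,0,0]]';  python3 plan.py .5056 -.2845 .15 -79.4
python3 - <<'E'
from h import *
im=bot.capture('side');crop(im,300,60,500,210,4,'pics/s5.png')
im=bot.capture('top');crop(im,340,160,540,310,4,'pics/t5.png')
E
```

```text
time: 4.85
tcp_pos: [0.5054, -0.2835, 0.1744]
tool_rot: [1.062, 1.304, -1.084]
force: [-0.8, 1.0, -2.4]
finger_gap: 0.2
time: 5.05
tcp_pos: [0.5062, -0.284, 0.1758]
tool_rot: [1.063, 1.302, -1.082]
force: [-0.7, -0.4, -3.0]
finger_gap: 0.196
(array([ 2.58, -0.03,  0.04]), np.float64(0.07), np.float64(-79.33))
t 5.05 [ 0.5062 -0.284   0.1758] F [-0.75 -0.35 -2.99] q [ 0.62  0.73 -0.33  1.75  0.34  0.73 -1.28] 0.19595591419121078
tilt x [-0.0148 -0.0019 -0.9999]
```

View pics/s5.png

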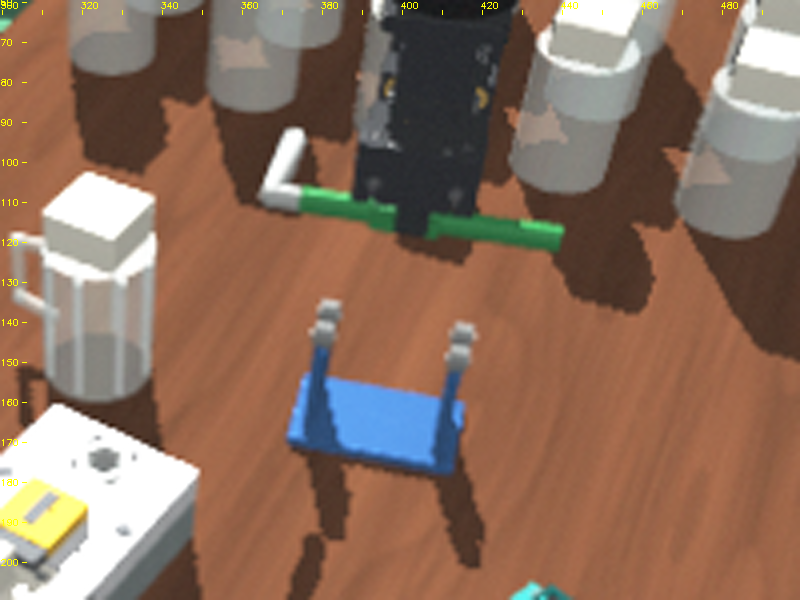

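View pics/t5.png

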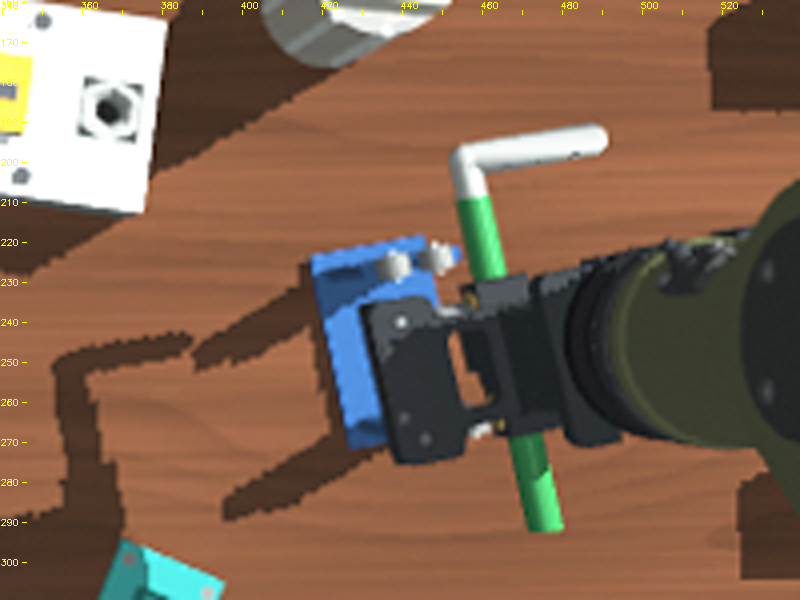

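Run:
```python
from h import *
e=tri([('top',455.5,199),('side',367.5,108.5)]);f=tri([('top',475.75,291.5),('side',440.25,118.5)])
print(e,f,np.linalg.norm(e-f)); d=(f-e)/np.linalg.norm(f-e); print(e+.085*d,f-.095*d,np.degrees(np.arctan2(d[1],d[0])),d[2])
t=tri([('top',489,194),('side',373.5,94)]);print(t)
```

```text
[ 0.5965936  -0.27040724  0.17453087] [ 0.4177425  -0.29778442  0.18288703] 0.18112716564373646
[ 0.51266172 -0.2832549   0.17845228] [ 0.51154871 -0.28342527  0.17850428] -171.29714820625557 0.046134208398889265
[ 0.605636   -0.33686716  0.17607529]
```

```bash
python3 plan.py .5000 -.2855 .13 -77.9; python3 -m inch '[[2,0.55,0.1,-1.5],[4,0.55,0.1,-1.5],[4.5,0.55,0.1,-1.5],[4.5,0.55,0.1,-1.5],[4.5,0.55,0.1,-1.5]]';  python3 plan.py .5000 -.2855 .096 -77.9
python3 - <<'E'
from h import *
im=bot.capture('side');crop(im,300,60,500,210,4,'pics/s6.png')
im=bot.capture('top');crop(im,340,160,540,310,4,'pics/t6.png')
E
```

```text
(array([ 4.64, -0.6 ,  0.01]), np.float64(-1.47), np.float64(-79.37))
t 5.15 [ 0.5065 -0.2842  0.1764] F [ 0.94 -0.22 -3.35] q [ 0.62  0.73 -0.33  1.75  0.34  0.73 -1.28] 0.19689950591659264
tilt x [-0.0138 -0.0022 -0.9999]
time: 5.65
tcp_pos: [0.5121, -0.2846, 0.1324]
tool_rot: [1.045, 1.309, -1.062]
force: [0.2, 0.2, -1.9]
finger_gap: 0.197
(array([ 3.66, -1.16, -0.17]), np.float64(-0.01), np.float64(-77.91))
t 5.65 [ 0.5121 -0.2846  0.1324] F [ 0.2   0.2  -1.89] q [ 0.6   0.8  -0.31  1.77  0.38  0.65 -1.29] 0.19743440705272927
tilt x [-0.012  -0.0029 -0.9999]
```

View pics/s6.png

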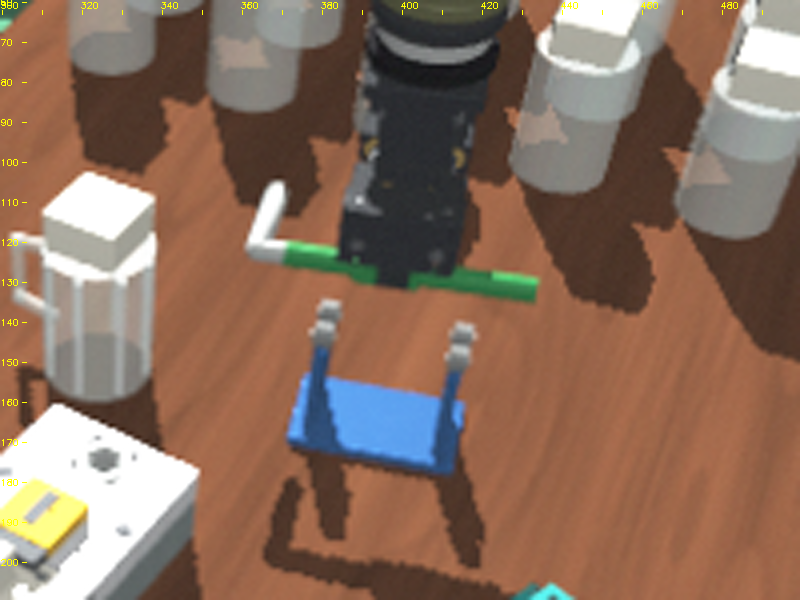

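View pics/t6.png

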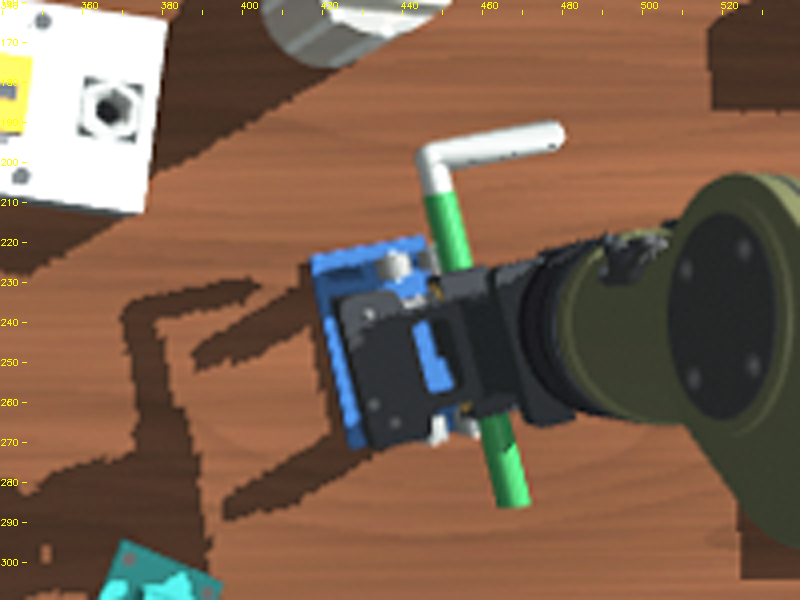

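I typed dy with the wrong sign; the plan says −0.6. I'll re-measure and correct it.

```bash
python3 - <<'E'
from h import *
e=tri([('top',447,199.5),('side',363,121.5)]);f=tri([('top',468.25,285.75),('side',433.75,132)])
print(e,f,np.linalg.norm(e-f)); d=(f-e)/np.linalg.norm(f-e); print(e+.085*d,f-.095*d,np.degrees(np.arctan2(d[1],d[0])),d[2])
print(bot.state()['tcp_pos'])
E
python3 -m inch '[[0,-0.6,-0.1,0],[0,-1.15,-0.17,0],[0,-1.15,-0.17,0],[0,-1.15,-0.17,0]]'; python3 plan.py .5000 -.2855 .096 -77.9
```

```text
[ 0.60176364 -0.2669209   0.13449885] [ 0.42385557 -0.3020936   0.13642854] 0.18136186448104408
[ 0.51838235 -0.28340551  0.13540325] [ 0.51704642 -0.28366962  0.13541774] -168.81675043816307 0.010639954384610528
[ 0.51234874 -0.28467277  0.13273855]
time: 6.15
tcp_pos: [0.4999, -0.2854, 0.1321]
tool_rot: [1.045, 1.31, -1.063]
force: [-0.2, -0.2, -2.3]
finger_gap: 0.196
(array([3.61, 0.05, 0.02]), np.float64(-0.03), np.float64(-77.93))
t 6.15 [ 0.4999 -0.2854  0.1321] F [-0.21 -0.17 -2.25] q [ 0.61  0.79 -0.31  1.8   0.39  0.63 -1.29] 0.19557219227120842
tilt x [-0.0129 -0.0028 -0.9999]
```

```bash
python3 -m inch '[[1.5,0,0,0],[2.5,0,0,0],[3.2,0,0,0],[3.6,0,0,0],[3.6,0,0,0],[3.6,0,0,0]]'; python3 plan.py .5000 -.2855 .096 -77.9
python3 - <<'E'
from h import *
im=bot.capture('side');crop(im,300,60,500,210,4,'pics/s7.png')
E
```

```text
time: 6.75
tcp_pos: [0.4996, -0.2851, 0.096]
tool_rot: [1.045, 1.311, -1.062]
force: [-1.8, 1.0, -2.5]
finger_gap: 0.2
(array([0.  , 0.03, 0.05]), np.float64(0.01), np.float64(-77.89))
t 6.75 [ 0.4996 -0.2851  0.096 ] F [-1.79  0.96 -2.47] q [ 0.6   0.84 -0.28  1.82  0.42  0.55 -1.31] 0.199640590989251
tilt x [-0.0132 -0.0025 -0.9999]
```

View pics/s7.png

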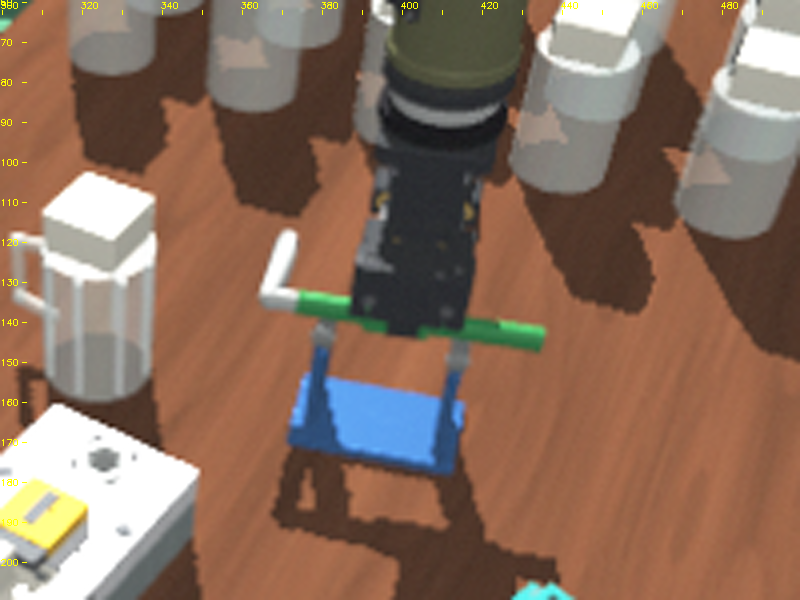

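```bash
python3 -m inch '[[0.15,0,0,0],[0.3,0,0,0],[0.3,0,0,0]]'; python3 plan.py .5000 -.2855 .096 -77.9
```

```text
time: 7.1
tcp_pos: [0.4994, -0.2832, 0.0939]
tool_rot: [1.046, 1.313, -1.061]
force: [-4.2, 5.5, 9.3]
finger_gap: 0.196
(array([-0.21,  0.01,  0.24]), np.float64(0.03), np.float64(-77.87))
t 7.1 [ 0.4994 -0.2832  0.0939] F [-4.24  5.5   9.31] q [ 0.59  0.84 -0.28  1.82  0.42  0.55 -1.32] 0.19621005097543504
tilt x [-1.370e-02 -4.000e-04 -9.999e-01]
```

Contact is made, so the key is in the saddle. Opening.

```bash
python3 -m inch '[[0,0,0,0],[0,0,0,0],[0,0,0,0],[0,0,0,0],[0,0,0,0],[0,0,0,0],[0,0,0,0],[0,0,0,0],[0,0,0,0],[0,0,0,0],[0,0,0,0],[0,0,0,0]]' 0.3; python3 -m inch '[[0,0,0,0],[0,0,0,0],[0,0,0,0],[0,0,0,0],[0,0,0,0],[0,0,0,0]]'; python3 plan.py .5000 -.2855 .096 -77.9
python3 - <<'E'
from h import *
im=bot.capture('side');crop(im,300,60,500,210,4,'pics/s8.png')
im=bot.capture('top');crop(im,340,160,540,310,4,'pics/t8.png')
E
```

```text
time: 8.3
tcp_pos: [0.4996, -0.2852, 0.0929]
tool_rot: [1.045, 1.311, -1.062]
force: [0.1, 0.0, -0.2]
finger_gap: 0.704
time: 8.9
tcp_pos: [0.4996, -0.2852, 0.0929]
tool_rot: [1.045, 1.311, -1.062]
force: [0.6, -0.8, -0.4]
finger_gap: 0.699
(array([-0.31,  0.03,  0.04]), np.float64(-0.0), np.float64(-77.9))
t 8.9 [ 0.4996 -0.2852  0.0929] F [ 0.64 -0.76 -0.39] q [ 0.59  0.84 -0.28  1.82  0.42  0.55 -1.32] 0.6985509476780194
tilt x [-0.0131 -0.0026 -0.9999]
```

View pics/s8.png

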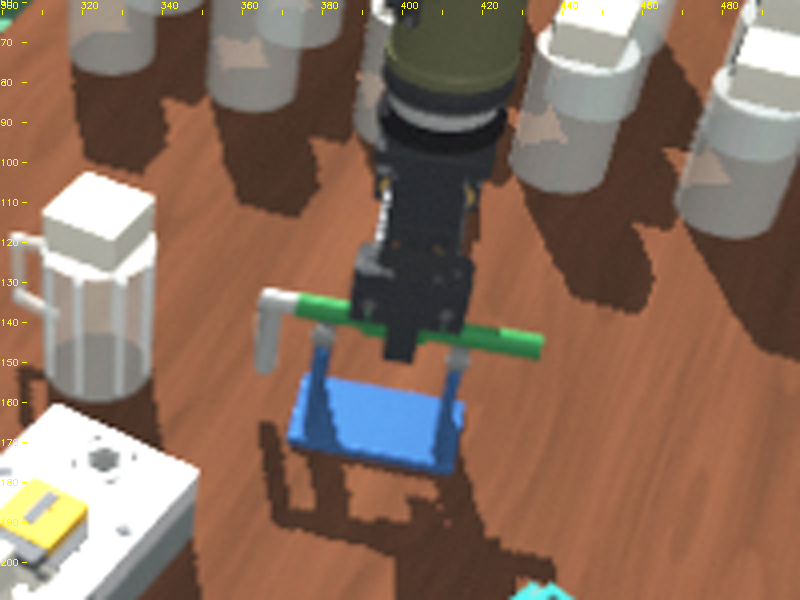

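View pics/t8.png

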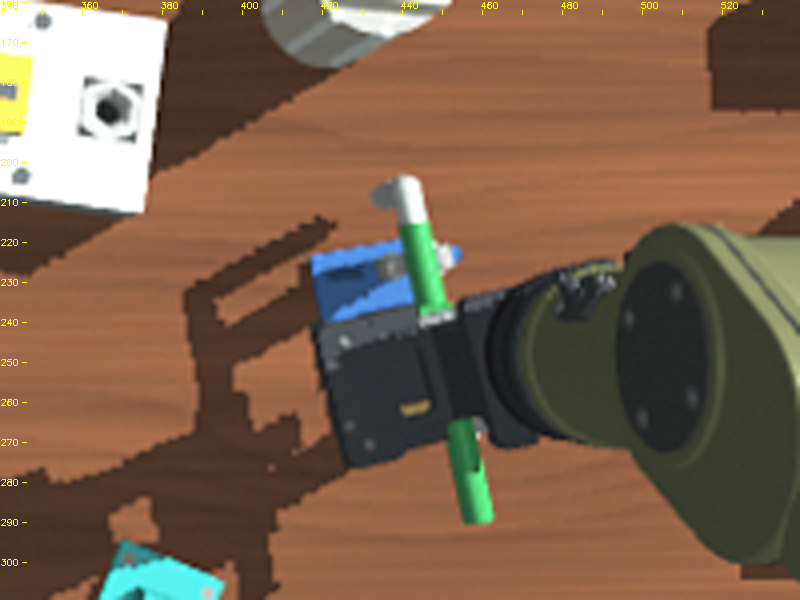

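The short arm hangs plumb. Measuring the key before regrasping deeper.

```bash
python3 - <<'E'
from h import *
e=tri([('top',440.75,204.5),('side',366.5,133.5)]);f=tri([('top',459,289),('side',435,146.25)])
print(e,f,np.linalg.norm(e-f)); d=(f-e)/np.linalg.norm(f-e); print(e+.085*d,f-.095*d,np.degrees(np.arctan2(d[1],d[0])),d[2])
a=.095
e=px('top',440.75,204.5,a);f=px('top',459,289,a);print(e,f,np.degrees(np.arctan2(*(f-e)[[1,0]])))
E
python3 plan.py .5055 -.2840 .081 -79.2
```

```text
[ 0.59162826 -0.26633477  0.09902076] [ 0.41159188 -0.29796647  0.09695357] 0.18280573777360365
[ 0.50791594 -0.2810427   0.09805957] [ 0.50515271 -0.28152819  0.09802784] -170.03505545117437 -0.011308162989670207
[ 0.59392291 -0.26701508  0.095     ] [ 0.41299905 -0.29812474  0.095     ] -170.24346047025207
(array([1.18, 0.61, 0.01]), np.float64(1.3), np.float64(-77.9))
t 9.0 [ 0.4996 -0.2852  0.0929] F [ 0.47 -0.79  0.6 ] q [ 0.59  0.84 -0.28  1.82  0.42  0.55 -1.32] 0.6988282982058049
tilt x [-0.013  -0.0025 -0.9999]
```

```bash
python3 -m inch '[[0.6,0.4,-0.05,2],[1.2,0.72,-0.07,2],[1.2,0.72,-0.07,2],[1.2,0.72,-0.07,2]]'; python3 -m inch '[[0,0,0,0],[0,0,0,0],[0,0,0,0],[0,0,0,0],[0,0,0,0],[0,0,0,0],[0,0,0,0]]' 1 45; python3 plan.py .5065 -.2830 .16 -80.1
python3 -m inch '[[-2,0,0,0],[-4,0,0,0],[-7,0,0,0],[-10,0,0,0],[-10,0,0,0],[-10,0,0,0]]';python3 plan.py .5065 -.2830 .16 -80.1
python3 - <<'E'
from h import *
im=bot.capture('side');crop(im,300,60,500,210,4,'pics/s9.png')
im=bot.capture('top');crop(im,340,160,540,310,4,'pics/t9.png')
E
```

```text
time: 9.4
tcp_pos: [0.5062, -0.2828, 0.0804]
tool_rot: [1.071, 1.297, -1.088]
force: [-0.4, -0.5, -0.1]
finger_gap: 0.698
time: 10.1
tcp_pos: [0.5061, -0.2818, 0.0808]
tool_rot: [1.071, 1.298, -1.088]
force: [-2.0, 4.1, 2.0]
finger_gap: 0.205
(array([-7.92, -0.09,  0.12]), np.float64(0.24), np.float64(-79.86))
t 10.1 [ 0.5061 -0.2818  0.0808] F [-2.04  4.06  2.04] q [ 0.57  0.87 -0.26  1.81  0.41  0.53 -1.35] 0.20506399770560702
tilt x [-0.0139 -0.001  -0.9999]
time: 10.7
tcp_pos: [0.5072, -0.2833, 0.1804]
tool_rot: [1.071, 1.296, -1.089]
force: [-1.3, -0.2, -2.8]
finger_gap: 0.203
(array([ 2.04, -0.04, -0.04]), np.float64(0.17), np.float64(-79.93))
t 10.7 [ 0.5072 -0.2833  0.1804] F [-1.26 -0.2  -2.77] q [ 0.62  0.72 -0.33  1.75  0.34  0.74 -1.29] 0.20344862892077165
tilt x [-0.0133 -0.0032 -0.9999]
```

View pics/s9.png

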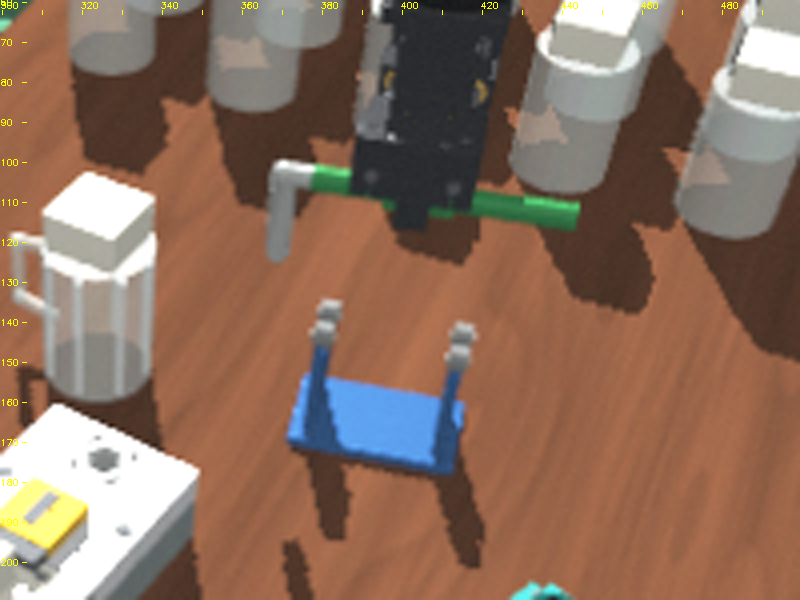

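View pics/t9.png

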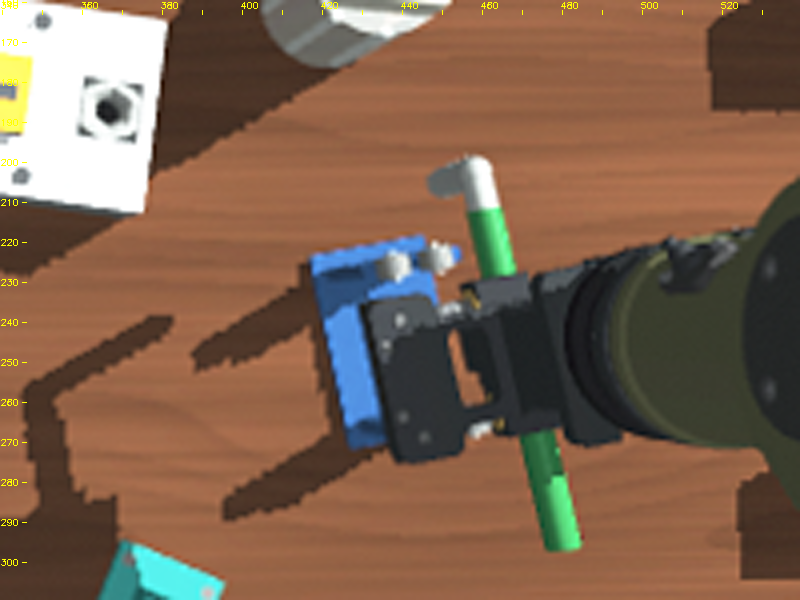

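```bash
python3 plan.py .5545 -.1008 .18 -98.9
```

```text
(array([ -0.2 ,   7.93, -17.07]), np.float64(18.98), np.float64(-79.92))
t 10.8 [ 0.5063 -0.2827  0.1791] F [-0.31  0.29 -3.02] q [ 0.62  0.72 -0.33  1.75  0.34  0.74 -1.29] 0.2020064324907949
tilt x [-0.0163 -0.0017 -0.9999]
```

```bash
python3 -m inch '[[0,2,-4,5],[0,4,-8,10],[0,6,-12,15],[0,7,-15,18],[0,7.9,-17.1,19],[0,7.9,-17.1,19],[0,7.9,-17.1,19],[0,7.9,-17.1,19]]'; python3 plan.py .5545 -.1008 .13 -98.9
python3 - <<'E'
from h import *
im=bot.capture('side');crop(im,240,100,440,250,4,'pics/s10.png')
im=bot.capture('top');crop(im,310,120,510,270,4,'pics/t10.png')
E
```

```text
time: 11.6
tcp_pos: [0.5545, -0.1024, 0.1788]
tool_rot: [1.313, 1.138, -1.338]
force: [-0.7, -0.2, -2.5]
finger_gap: 0.207
(array([ 4.88,  0.04, -0.19]), np.float64(-0.12), np.float64(-99.02))
t 11.6 [ 0.5545 -0.1024  0.1788] F [-0.71 -0.23 -2.49] q [ 0.22  0.7  -0.21  1.8   0.22  0.68 -1.84] 0.20743306172439657
tilt x [-0.0152 -0.0037 -0.9999]
```

View pics/s10.png

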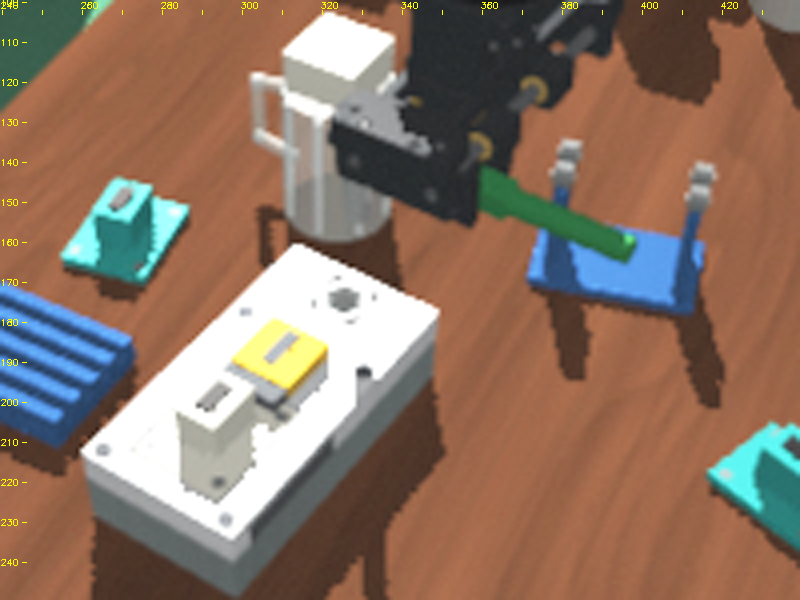

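View pics/t10.png

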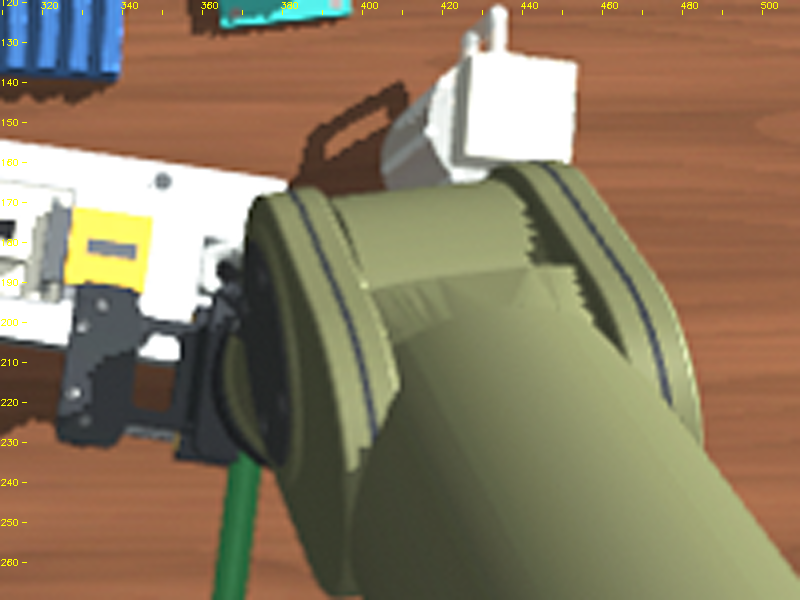

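Run:
```python
from h import *
e=tri([('top',459.5,202.5),('side',370.5,102.5)]);f=tri([('top',480.5,295.75),('side',444,113.5)]);t=tri([('top',448,205.5),('side',368.75,124)])
print(e,f,np.linalg.norm(e-f),t,t-e); d=(f-e)/np.linalg.norm(f-e); m=(e+.085*d+f-.095*d)/2; print(m,np.degrees(np.arctan2(d[1],d[0])),d[2])
tcp=np.array([.5066,-.283,.1795]); a=np.radians(-79.92); tz=np.array([np.cos(a),np.sin(a),0]); ty=np.array([-tz[1],tz[0],0])
for q in(m,e,t): print('rel y,z', (q-tcp)@ty,(q-tcp)@tz,q[2]-tcp[2])
for Z in (.194,): 
  print(px('top',459.5,202.5,Z),px('side',370.5,102.5,Z),px('top',480.5,295.75,Z),px('side',444,113.5,Z))
# predicted projections
```

```text
[ 0.58888212 -0.26965612  0.19509707] [ 0.41223957 -0.29992756  0.19794825] 0.17924028834923536 [ 0.58830036 -0.27122694  0.12805468] [-0.00058176 -0.00157082 -0.06704239]
[ 0.50548838 -0.2839474   0.19644312] -170.27561411986875 0.01590701977862061
rel y,z -0.001260276948066869 0.0007382204044534002 0.01694312451675753
rel y,z 0.08334753102120132 0.0012633571209212059 0.015597070209702163
rel y,z 0.08249981708192594 0.002708108406657694 -0.05144532261679641
[ 0.58882423 -0.27013488  0.194     ] [ 0.58953035 -0.27116933  0.194     ] [ 0.41299573 -0.30113709  0.194     ] [ 0.41150362 -0.30668727  0.194     ]
```

```bash
python3 plan.py .5570 -.1000 .126 -98.9
```

```text
(array([ 5.32,  0.25, -0.3 ]), np.float64(-0.14), np.float64(-99.04))
t 11.7 [ 0.5548 -0.1024  0.1792] F [-0.07 -0.41 -2.82] q [ 0.22  0.7  -0.21  1.8   0.22  0.68 -1.84] 0.20464863558569468
tilt x [-0.0142 -0.0034 -0.9999]
```

```bash
python3 -m inch '[[1,0.25,-0.3,0],[3,0.25,-0.3,0],[4.5,0.25,-0.3,0],[5.3,0.25,-0.3,0],[5.3,0.25,-0.3,0],[5.3,0.25,-0.3,0]]'; python3 plan.py .5570 -.1000 .126 -98.9
python3 - <<'E'
from h import *
im=bot.capture('side');crop(im,240,100,440,250,4,'pics/s11.png')
im=bot.capture('top');crop(im,310,120,510,270,4,'pics/t11.png')
E
```

```text
time: 12.3
tcp_pos: [0.558, -0.0983, 0.1268]
tool_rot: [1.314, 1.138, -1.334]
force: [0.5, 0.1, -3.7]
finger_gap: 0.202
(array([ 0.08, -0.07,  0.18]), np.float64(-0.02), np.float64(-98.92))
t 12.3 [ 0.558  -0.0983  0.1268] F [ 0.46  0.14 -3.73] q [ 0.2   0.78 -0.18  1.83  0.24  0.57 -1.87] 0.20171757820258268
tilt x [-0.0127 -0.0025 -0.9999]
```

View pics/s11.png

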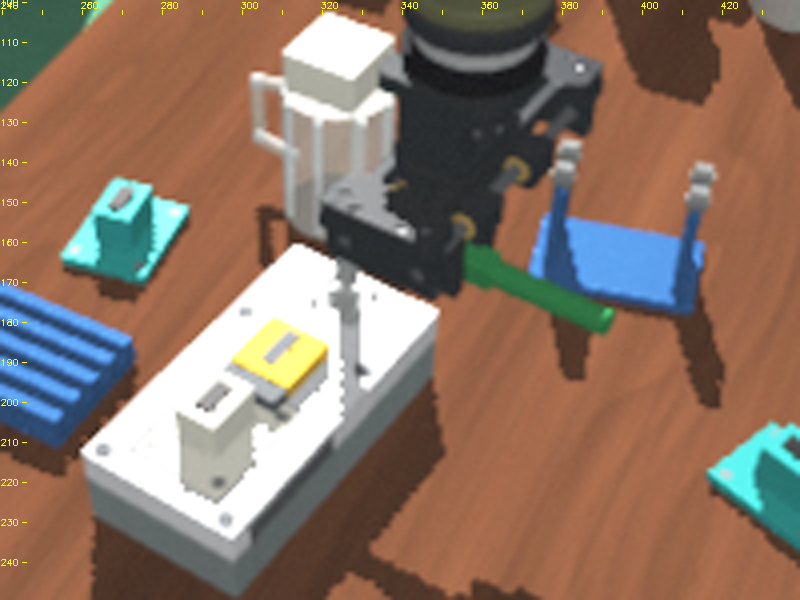

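View pics/t11.png

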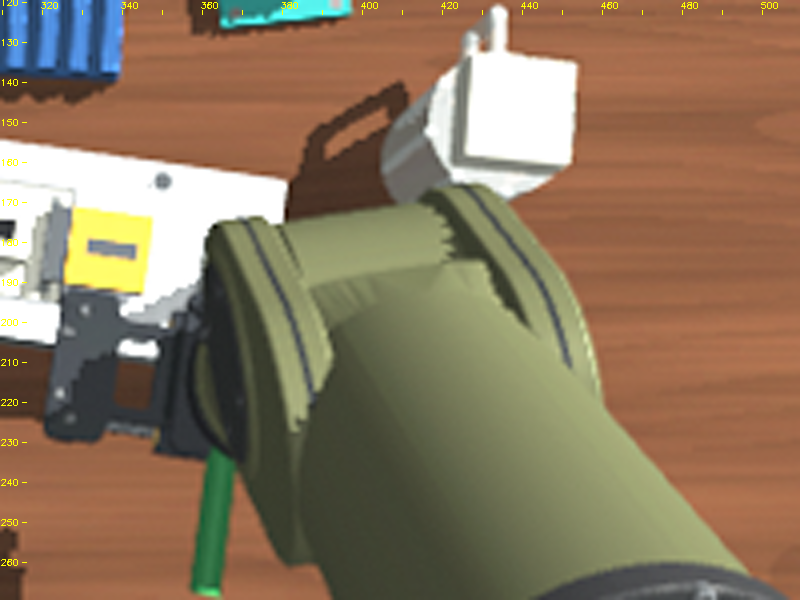

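```bash
python3 - <<'E'
from h import *
im=bot.capture('side');crop(im,300,150,360,200,12,'pics/s12.png',)
P=proj('side',[[.6386,-.1140,.06],[.6386,-.1140,.073]]);print(P)
E
python3 plan.py .5570 -.1000 .126 -98.9
```

```text
[[325.55099159 174.14155839]
 [325.59920765 170.46589356]]
(array([ 0.14, -0.1 ,  0.19]), np.float64(-0.01), np.float64(-98.91))
t 12.45 [ 0.5583 -0.0982  0.1274] F [ 0.48 -0.26 -2.67] q [ 0.2   0.78 -0.18  1.83  0.24  0.57 -1.87] 0.2024969399760084
tilt x [-0.0114 -0.0027 -0.9999]
```

View pics/s12.png

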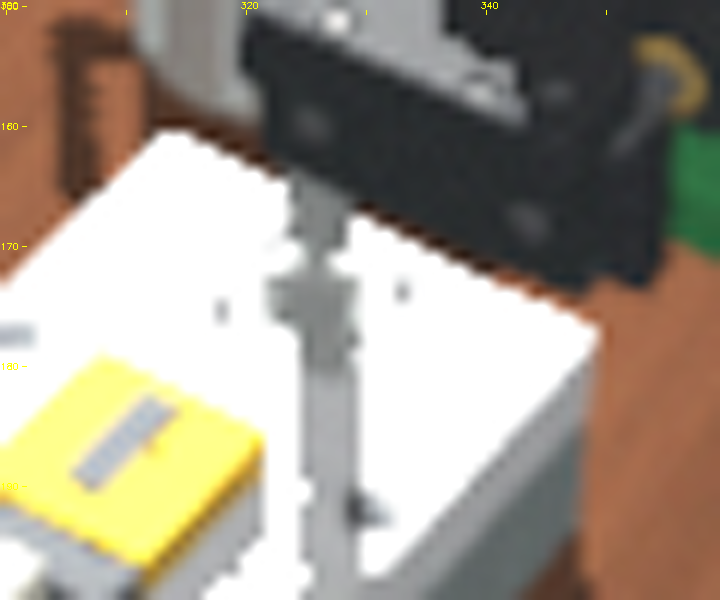

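```bash
python3 -m inch '[[0.3,-0.1,0.2,0],[0.8,-0.1,0.2,0],[1.2,-0.1,0.2,0],[1.6,-0.1,0.2,0],[1.6,-0.1,0.2,0]]'; python3 plan.py .5570 -.1000 .09 -98.9
```

```text
time: 12.95
tcp_pos: [0.556, -0.0994, 0.1102]
tool_rot: [1.314, 1.14, -1.334]
force: [-1.2, 1.5, -3.1]
finger_gap: 0.203
(array([2.02, 0.14, 0.04]), np.float64(0.05), np.float64(-98.85))
t 12.95 [ 0.556  -0.0994  0.1102] F [-1.25  1.47 -3.07] q [ 0.19  0.8  -0.17  1.84  0.25  0.53 -1.87] 0.20348690859377389
tilt x [-0.0136 -0.0018 -0.9999]
```

```bash
python3 -m inch '[[0.2,0.1,0,0],[0.4,0.1,0,0],[0.6,0.1,0,0],[0.8,0.1,0,0],[0.8,0.1,0,0]]'; python3 plan.py .5570 -.1000 .09 -98.9
```

```text
time: 13.45
tcp_pos: [0.5533, -0.1003, 0.1025]
tool_rot: [1.31, 1.143, -1.341]
force: [-8.8, 0.8, 7.2]
finger_gap: 0.199
(array([ 1.24,  0.38, -0.1 ]), np.float64(-0.02), np.float64(-98.92))
t 13.45 [ 0.5533 -0.1003  0.1025] F [-8.82  0.8   7.16] q [ 0.19  0.81 -0.17  1.85  0.26  0.52 -1.87] 0.19862657360281594
tilt x [-0.0205 -0.0031 -0.9998]
```

The countersink is pushing the tip back (−x), so I'll ease off about 4 mm along tool y and continue down.

```bash
python3 -m inch '[[-0.1,-0.4,0,0],[0,-0.4,0,0],[0.2,-0.4,0,0],[0.4,-0.4,0,0],[0.4,-0.4,0,0]]'; python3 plan.py .5535 -.1000 .09 -98.9
```

```text
time: 13.95
tcp_pos: [0.551, -0.0998, 0.0985]
tool_rot: [1.312, 1.141, -1.338]
force: [-7.4, 1.1, 5.5]
finger_gap: 0.197
(array([ 0.84,  0.26, -0.03]), np.float64(-0.03), np.float64(-98.93))
t 13.95 [ 0.551  -0.0998  0.0985] F [-7.41  1.05  5.49] q [ 0.19  0.82 -0.16  1.86  0.26  0.5  -1.88] 0.1973157968630683
tilt x [-0.0173 -0.003  -0.9998]
```

```bash
python3 -m inch '[[0,-0.3,0,0],[0.1,-0.4,0,0],[0.3,-0.4,0,0],[0.4,-0.4,0,0],[0.4,-0.4,0,0]]'; python3 plan.py .5535 -.1000 .09 -98.9
```

```text
time: 14.45
tcp_pos: [0.5493, -0.0984, 0.0942]
tool_rot: [1.314, 1.14, -1.333]
force: [0.1, 0.3, -2.5]
finger_gap: 0.201
(array([0.42, 0.45, 0.09]), np.float64(0.04), np.float64(-98.86))
t 14.45 [ 0.5493 -0.0984  0.0942] F [ 0.14  0.32 -2.49] q [ 0.19  0.82 -0.16  1.87  0.26  0.48 -1.88] 0.20052004660789827
tilt x [-0.0132 -0.0019 -0.9999]
```

```bash
python3 -m inch '[[0.2,0,0,0],[0.4,0,0,0],[0.5,0,0,0],[0.6,0,0,0],[0.6,0,0,0]]'; python3 plan.py .5535 -.1000 .09 -98.9
python3 - <<'E'
from h import *
im=bot.capture('side');crop(im,280,110,420,220,5,'pics/s13.png')
E
```

```text
time: 14.95
tcp_pos: [0.5493, -0.0987, 0.0887]
tool_rot: [1.314, 1.139, -1.333]
force: [0.5, 1.1, -2.2]
finger_gap: 0.199
(array([-0.13,  0.43,  0.06]), np.float64(0.02), np.float64(-98.88))
t 14.95 [ 0.5493 -0.0987  0.0887] F [ 0.5   1.08 -2.17] q [ 0.19  0.83 -0.16  1.87  0.26  0.47 -1.88] 0.19909749548554384
tilt x [-0.0124 -0.0023 -0.9999]
```

View pics/s13.png

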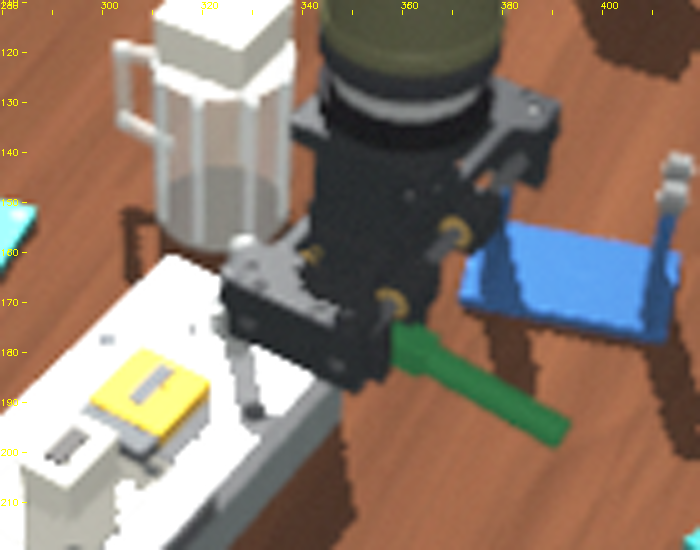

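```bash
python3 - <<'E'
from h import *
print(proj('side',[[.6386,-.114,.106],[.634,-.113,.106],[.6386,-.114,.114]]))
E
python3 -m inch '[[0.1,0,0,0],[0.2,0,0,0],[0.3,0,0,0],[0.3,0,0,0]]'; python3 plan.py .5535 -.1000 .09 -98.9
```

```text
[[325.72589574 160.79925504]
 [327.23302949 161.59498649]
 [325.75757303 158.38019536]]
time: 15.4
tcp_pos: [0.5493, -0.0988, 0.0858]
tool_rot: [1.314, 1.138, -1.333]
force: [1.4, 1.7, -2.2]
finger_gap: 0.198
(array([-0.43,  0.43,  0.05]), np.float64(0.01), np.float64(-98.89))
t 15.4 [ 0.5493 -0.0988  0.0858] F [ 1.45  1.71 -2.16] q [ 0.18  0.83 -0.15  1.88  0.27  0.46 -1.89] 0.1980189712986425
tilt x [-0.0123 -0.0024 -0.9999]
```

```bash
python3 -m inch '[[0.1,0,0,0],[0.2,0,0,0],[0.3,0,0,0],[0.4,0,0,0],[0.4,0,0,0]]'; python3 plan.py .5535 -.1000 .09 -98.9
python3 - <<'E'
from h import *
im=bot.capture('side');crop(im,280,110,420,220,5,'pics/s14.png')
im=bot.capture('top');crop(im,310,130,430,280,4,'pics/t14.png')
E
```

```text
time: 15.9
tcp_pos: [0.5492, -0.0988, 0.0818]
tool_rot: [1.314, 1.138, -1.333]
force: [2.0, 1.9, 0.6]
finger_gap: 0.204
(array([-0.82,  0.43,  0.05]), np.float64(0.01), np.float64(-98.89))
t 15.9 [ 0.5492 -0.0988  0.0818] F [2.02 1.94 0.6 ] q [ 0.18  0.84 -0.15  1.88  0.27  0.46 -1.89] 0.2035482411351785
tilt x [-0.0124 -0.0024 -0.9999]
```

View pics/s14.png

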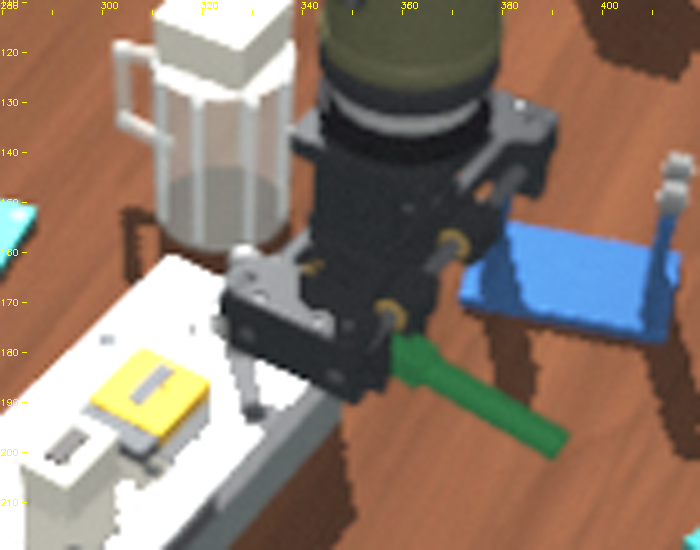

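View pics/t14.png

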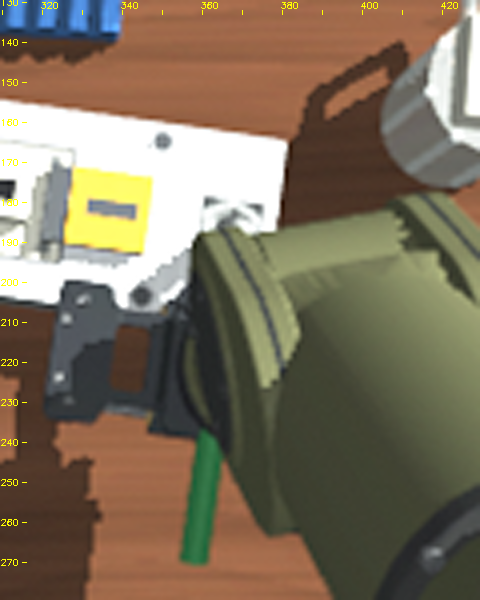

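Run:
```python
from h import *
e=tri([('top',368.25,184),('side',328.1,161.5)]);f=tri([('top',358.25,269),('side',391.9,198.5)])
print(e,f,np.linalg.norm(e-f)); d=(f-e)/np.linalg.norm(f-e); print(d,np.degrees(np.arctan2(d[1],d[0])))
```

```text
[ 0.63438073 -0.10925494  0.10995436] [ 0.45504983 -0.08608847  0.08319643] 0.1827901635505553
[-0.98107522  0.12673805 -0.14638609] 172.63913645302955
```

The key has pitched about 8° in the grip, free end low, with the tip in the socket. I'll level it about the tip with a light grip: up 1.3 cm, forward 0.9 cm.

```bash
python3 -m inch '[[0,0,0,0],[-0.2,0.2,0,0],[-0.4,0.35,0,0],[-0.6,0.5,0,0],[-0.8,0.65,0,0],[-1.0,0.75,0,0],[-1.2,0.85,0,0],[-1.3,0.9,0,0],[-1.3,0.9,0,0]]' 1 5; python3 plan.py .5535 -.1000 .09 -98.9
python3 - <<'E'
from h import *
im=bot.capture('side');crop(im,280,110,420,220,5,'pics/s15.png')
im=bot.capture('top');crop(im,310,130,430,280,4,'pics/t15.png')
E
```

```text
time: 16.9
tcp_pos: [0.5582, -0.1005, 0.0949]
tool_rot: [1.314, 1.138, -1.334]
force: [-0.3, 0.1, -2.3]
finger_gap: 0.2
(array([ 0.49, -0.46,  0.02]), np.float64(-0.01), np.float64(-98.91))
t 16.9 [ 0.5582 -0.1005  0.0949] F [-0.33  0.14 -2.3 ] q [ 0.19  0.83 -0.16  1.84  0.26  0.5  -1.88] 0.19962684945687886
tilt x [-0.0126 -0.0027 -0.9999]
```

View pics/s15.png

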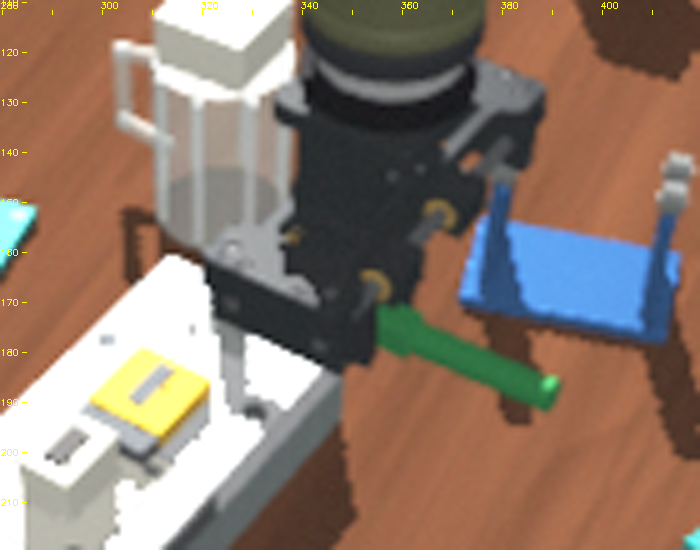

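View pics/t15.png

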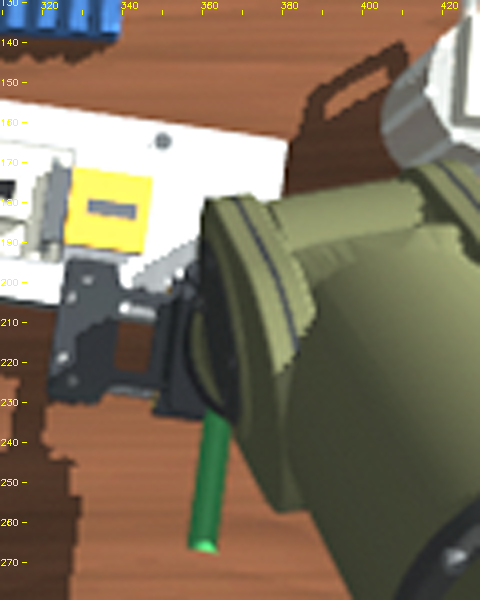

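Run:
```python
from h import *
f=tri([('top',360,266),('side',388.8,188)]);print(f)
```

```text
[ 0.4651824  -0.08576549  0.11434321]
```

```bash
python3 -m inch '[[0.2,0,0,0],[0.4,0,0,0],[0.6,0,0,0],[0.6,0,0,0]]' 1 12; python3 plan.py .5535 -.1000 .09 -98.9
python3 - <<'E'
from h import *
im=bot.capture('side');crop(im,280,110,420,220,5,'pics/s16.png')
im=bot.capture('top');crop(im,310,130,430,280,4,'pics/t16.png')
E
```

```text
time: 17.4
tcp_pos: [0.5548, -0.1001, 0.0881]
tool_rot: [1.311, 1.143, -1.339]
force: [-7.1, 0.7, 3.6]
finger_gap: 0.203
(array([-0.19, -0.13,  0.02]), np.float64(0.01), np.float64(-98.89))
t 17.4 [ 0.5548 -0.1001  0.0881] F [-7.11  0.71  3.65] q [ 0.19  0.84 -0.16  1.85  0.26  0.49 -1.88] 0.20313026873168213
tilt x [-0.0193 -0.0024 -0.9998]
```

View pics/s16.png

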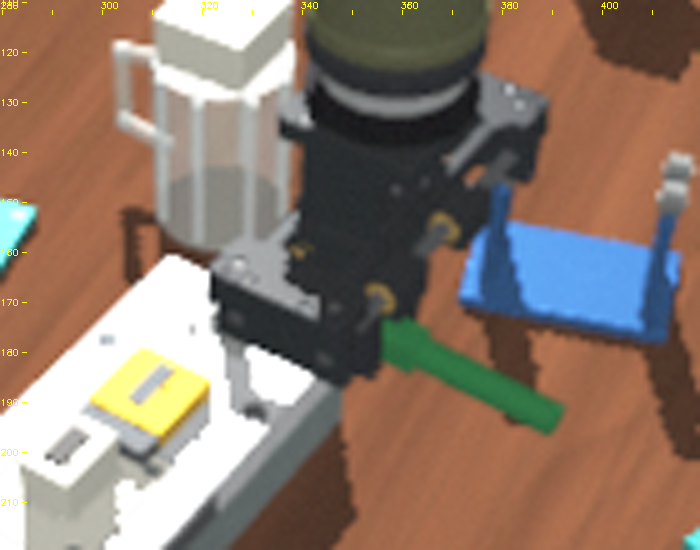

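View pics/t16.png

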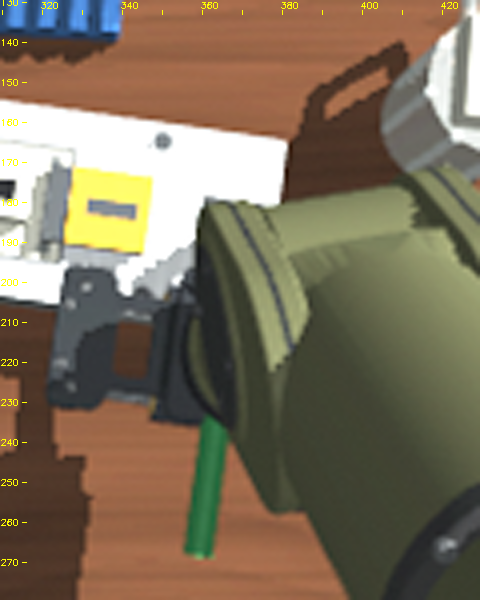

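Run:
```python
from h import *
f=tri([('top',359.5,267.5),('side',390.9,192)]);print(f)
# visible short arm pieces: side view crop, mouth centre
im=bot.capture('side');crop(im,305,155,350,195,16,'pics/s17.png',proj('side',[[.6386,-.114,.06]]))
```

```text
[ 0.46004    -0.0864191   0.10279381]
```

View pics/s17.png

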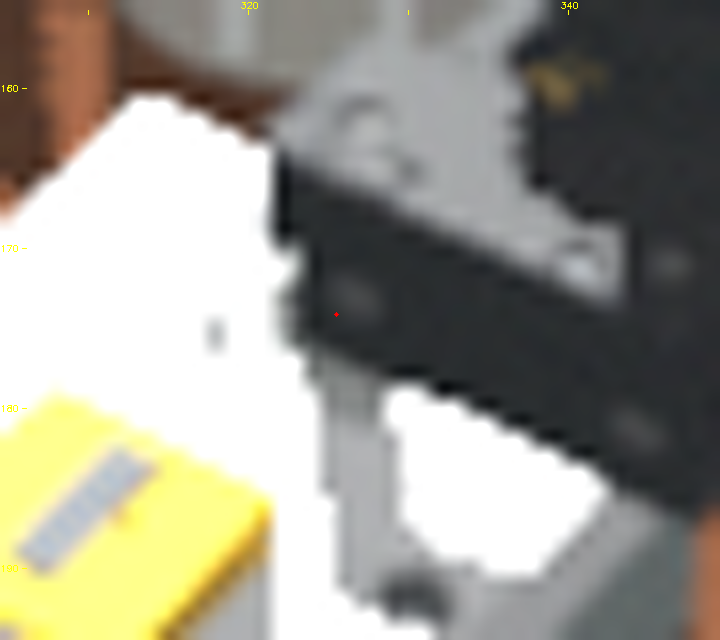

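```bash
python3 -m inch '[[0,-0.15,0,0],[0,-0.35,0,0],[0,-0.35,0,0]]' 1 12; python3 plan.py .5535 -.1000 .09 -98.9;  python3 -m inch '[[0.1,0,0,0],[0.2,0,0,0],[0.2,0,0,0]]' 1 12; python3 plan.py .5535 -.1000 .09 -98.9
python3 - <<'E'
from h import *
im=bot.capture('side');crop(im,280,110,420,220,5,'pics/s18.png')
im=bot.capture('top');crop(im,310,130,430,280,4,'pics/t18.png')
E
```

```text
time: 17.85
tcp_pos: [0.5548, -0.0999, 0.0886]
tool_rot: [1.315, 1.138, -1.333]
force: [-0.4, -0.1, -2.4]
finger_gap: 0.204
(array([-0.14, -0.13,  0.03]), np.float64(-0.0), np.float64(-98.9))
t 17.85 [ 0.5548 -0.0999  0.0886] F [-0.42 -0.12 -2.38] q [ 0.19  0.83 -0.16  1.86  0.26  0.48 -1.88] 0.20387501198599667
tilt x [-0.012  -0.0026 -0.9999]
time: 18.15
tcp_pos: [0.5539, -0.0998, 0.0866]
tool_rot: [1.313, 1.139, -1.335]
force: [-3.9, 1.4, 1.5]
finger_gap: 0.2
(array([-0.34, -0.04,  0.03]), np.float64(0.0), np.float64(-98.9))
t 18.15 [ 0.5539 -0.0998  0.0866] F [-3.86  1.39  1.5 ] q [ 0.19  0.84 -0.16  1.86  0.26  0.48 -1.88] 0.2001339356924941
tilt x [-0.0141 -0.0025 -0.9999]
```

View pics/s18.png

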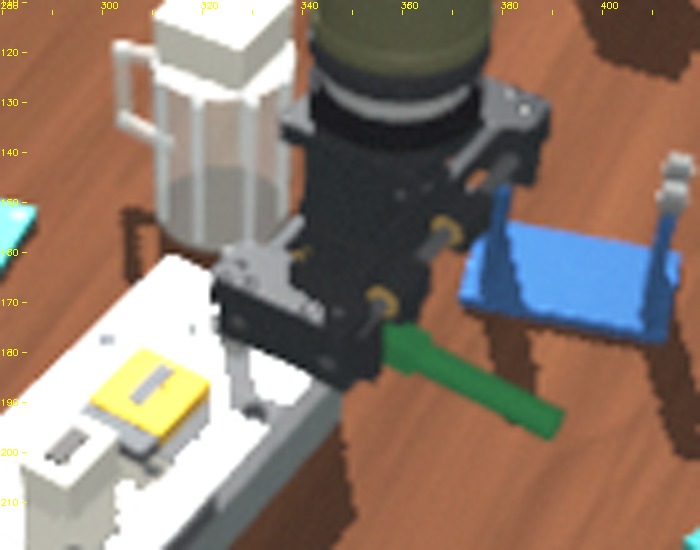

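View pics/t18.png

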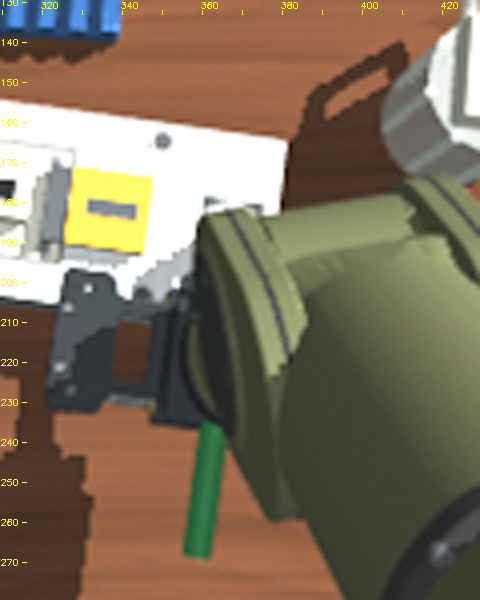

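Run:
```python
from h import *
f=tri([('top',359,268),('side',390.9,193.5)]);print(f)
im=bot.capture('side');crop(im,310,145,350,190,14,'pics/s19.png',proj('side',[[.6386,-.114,.106],[.6386,-.114,.114],[.6386,-.114,.125],[.6386,-.114,.06]]))
im=bot.capture('top');crop(im,335,165,395,215,12,'pics/t19.png',proj('top',[[.6386,-.114,.106],[.6386,-.114,.114],[.6386,-.114,.06]]))
```

```text
[ 0.4589601  -0.08572054  0.09887641]
```

View pics/s19.png

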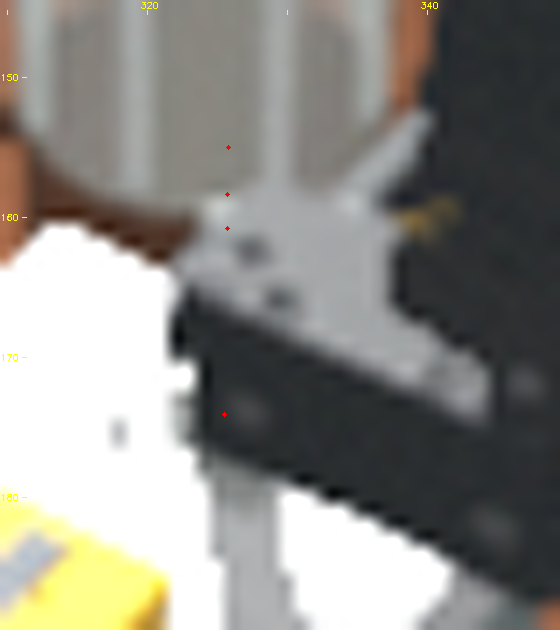

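View pics/t19.png

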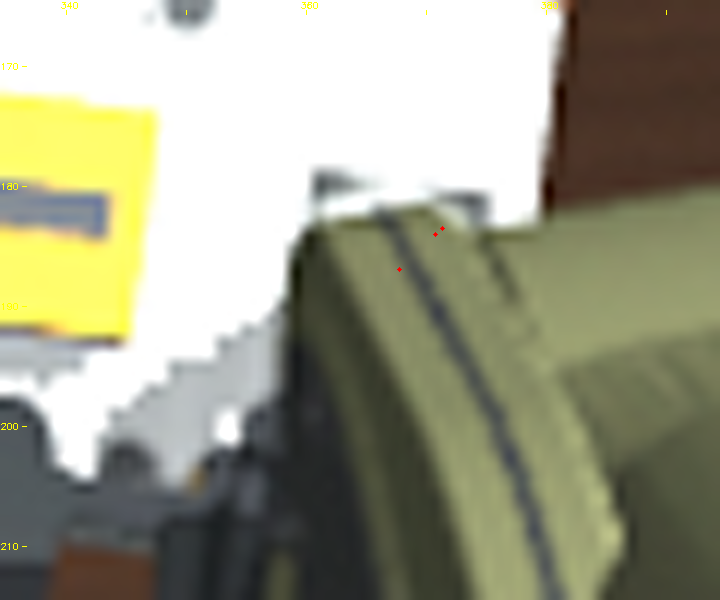

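The elbow highlight at about (324.7,159) in the side view matches a home elbow axis at z≈0.106 (predicted top edge 158.4). I'll grip firmly and start levering on the computed arc (R≈86 mm).

```bash
python3 -m inch '[[0,0,0,0],[0,0,0,0],[0,0,0,0]]' 1 60; python3 -m inch '[[0,0.01,0.45,-3],[0,0.05,0.9,-6],[0,0.11,1.35,-9],[0,0.19,1.79,-12],[0,0.29,2.23,-15],[0,0.42,2.66,-18],[0,0.42,2.66,-18]]';python3 plan.py .5535 -.1000 .09 -98.9
python3 - <<'E'
from h import *
im=bot.capture('side');crop(im,260,110,420,220,5,'pics/s20.png')
im=bot.capture('top');crop(im,300,140,440,280,4,'pics/t20.png')
E
```

```text
time: 18.65
tcp_pos: [0.554, -0.0998, 0.0867]
tool_rot: [1.314, 1.139, -1.335]
force: [-5.0, 0.5, 1.9]
finger_gap: 0.197
time: 19.35
tcp_pos: [0.5537, -0.1252, 0.0867]
tool_rot: [1.086, 1.292, -1.101]
force: [-6.3, 6.6, 3.6]
finger_gap: 0.199
(array([-0.32,  0.37, -2.49]), np.float64(17.97), np.float64(-80.93))
t 19.35 [ 0.5537 -0.1252  0.0867] F [-6.3   6.62  3.56] q [ 0.28  0.85 -0.25  1.84  0.39  0.52 -1.64] 0.19940731590200203
tilt x [-1.450e-02  5.000e-04 -9.999e-01]
```

View pics/s20.png

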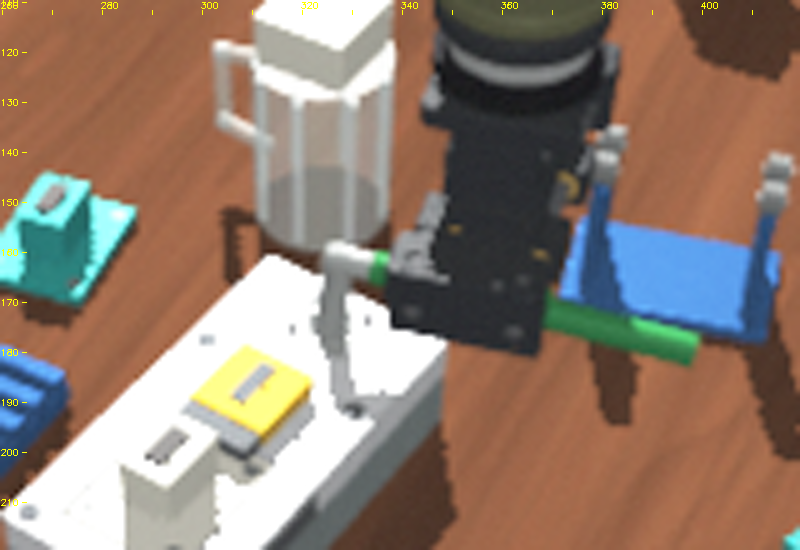

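View pics/t20.png

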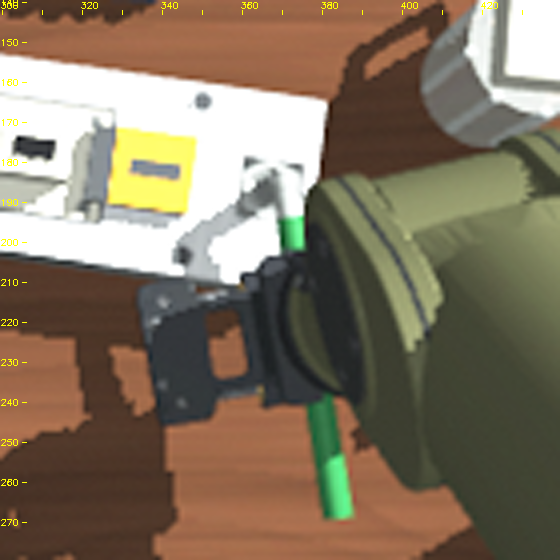

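```bash
cat > jaw.py <<'E'
from h import *
def c(im,x0=310,x1=380,y0=165,y1=200):
    s=im[y0:y1,x0:x1].astype(int); m=(s[...,0]>180)&(s[...,1]>160)&(s[...,2]<140); v,u=np.nonzero(m); return u.mean()+x0,v.mean()+y0,m.sum()
a=c(cv2.imread('pics/top0.png')[:,:,::-1]); b=c(bot.capture('top'))
A=px('top',*a[:2],.074);B=px('top',*b[:2],.074)
print(a,b,'jaw shift mm',1000*np.linalg.norm(A-B),'screw rad',np.linalg.norm(A-B)/.021)
E
python3 jaw.py
python3 - <<'E'
from h import *
e=tri([('top',371,184),('side',326.7,160.5)]);f=tri([('top',384.5,269),('side',399,180)])
d=(f-e)/np.linalg.norm(f-e); print(e,f,np.linalg.norm(e-f),d,np.degrees(np.arctan2(d[1],d[0])))
E
```

```text
(np.float64(336.44444444444446), np.float64(182.10233918128654), np.int64(342)) (np.float64(337.26726726726724), np.float64(182.2942942942943), np.int64(333)) jaw shift mm 1.8923670062931977 screw rad 0.09011271458539036
[ 0.63750883 -0.11465673  0.10707791] [ 0.45636517 -0.14057141  0.09467519] 0.18340780153186073 [-0.98765512 -0.14129541 -0.06762372] -171.8584243555163
```

The screw is turning (about 0.09 rad, rest is play) and the key is home: elbow at z 0.107. Continuing.

```bash
python3 -m inch '[[0,0.02,0.6,-4],[0,0.08,1.18,-8],[0,0.19,1.77,-12],[0,0.33,2.34,-16],[0,0.51,2.91,-20],[0,0.73,3.46,-24],[0,0.73,3.46,-24]]';python3 plan.py .5535 -.1000 .09 -98.9; python3 jaw.py
python3 - <<'E'
from h import *
im=bot.capture('side');crop(im,260,110,420,220,5,'pics/s21.png')
im=bot.capture('top');crop(im,300,140,440,280,4,'pics/t21.png')
E
```

```text
time: 20.2
tcp_pos: [0.5663, -0.1588, 0.0865]
tool_rot: [0.77, 1.442, -0.782]
force: [-5.0, 3.7, 3.5]
finger_gap: 0.196
(array([-0.33,  2.13, -5.63]), np.float64(41.96), np.float64(-56.94))
t 20.2 [ 0.5663 -0.1588  0.0865] F [-5.    3.74  3.53] q [ 0.41  0.88 -0.38  1.77  0.53  0.61 -1.28] 0.19636137193776107
tilt x [-1.480e-02  1.000e-04 -9.999e-01]
(np.float64(336.44444444444446), np.float64(182.10233918128654), np.int64(342)) (np.float64(341.1732522796353), np.float64(182.9726443768997), np.int64(329)) jaw shift mm 10.76846127617401 screw rad 0.5127838702940005
```

View pics/s21.png

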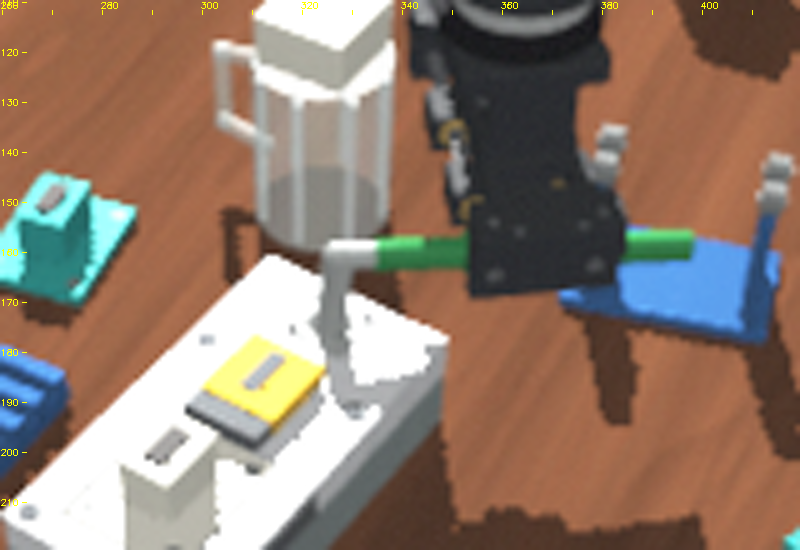

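View pics/t21.png

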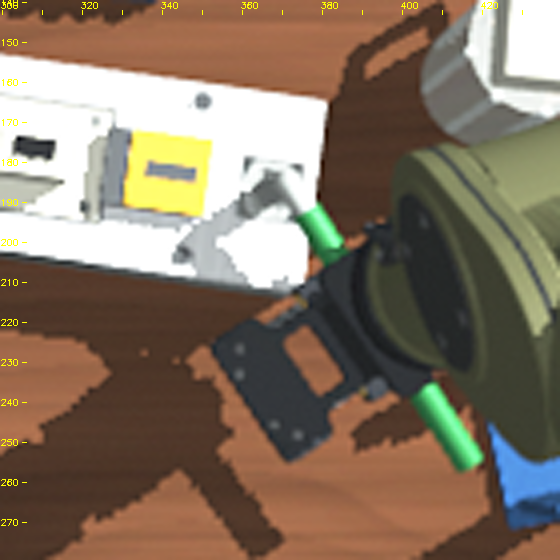

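```bash
python3 -m inch '[[0,0.02,0.6,-4],[0,0.08,1.18,-8],[0,0.19,1.77,-12],[0,0.33,2.34,-16],[0,0.51,2.91,-20],[0,0.8,3.59,-25],[0,0.8,3.59,-25]]';python3 plan.py .5535 -.1000 .09 -98.9; python3 jaw.py
```

```text
time: 21.05
tcp_pos: [0.589, -0.1821, 0.0861]
tool_rot: [0.437, 1.549, -0.442]
force: [-13.6, 7.7, 11.8]
finger_gap: 0.2
(array([-0.28,  5.07, -7.37]), np.float64(66.86), np.float64(-32.04))
t 21.05 [ 0.589  -0.1821  0.0861] F [-13.57   7.66  11.81] q [ 0.5   0.93 -0.52  1.67  0.63  0.74 -0.89] 0.19988569633418726
tilt x [-0.0232  0.0033 -0.9997]
(np.float64(336.44444444444446), np.float64(182.10233918128654), np.int64(342)) (np.float64(344.5226586102719), np.float64(183.37160120845923), np.int64(331)) jaw shift mm 18.31389230845069 screw rad 0.8720901099262233
```

```bash
python3 -m inch '[[0,0.02,0.6,-4],[0,0.07,1.1,-7.5],[0,0.13,1.48,-10],[0,0.13,1.48,-10]]';python3 plan.py .5535 -.1000 .09 -98.9; python3 jaw.py
python3 - <<'E'
from h import *
im=bot.capture('side');crop(im,260,110,420,220,5,'pics/s22.png')
im=bot.capture('top');crop(im,300,140,440,280,4,'pics/t22.png')
E
```

```text
time: 21.5
tcp_pos: [0.5919, -0.182, 0.0862]
tool_rot: [0.303, 1.596, -0.301]
force: [-36.1, 20.7, 33.7]
finger_gap: 0.223
(array([-0.12,  6.17, -6.64]), np.float64(76.98), np.float64(-21.92))
t 21.5 [ 0.5919 -0.182   0.0862] F [-36.08  20.69  33.66] q [ 0.53  0.95 -0.57  1.63  0.66  0.8  -0.73] 0.22322721756503333
tilt x [-0.0451  0.0102 -0.9989]
(np.float64(336.44444444444446), np.float64(182.10233918128654), np.int64(342)) (np.float64(344.3333333333333), np.float64(183.12772585669782), np.int64(321)) jaw shift mm 17.819543047039577 screw rad 0.8485496689066465
```

View pics/s22.png

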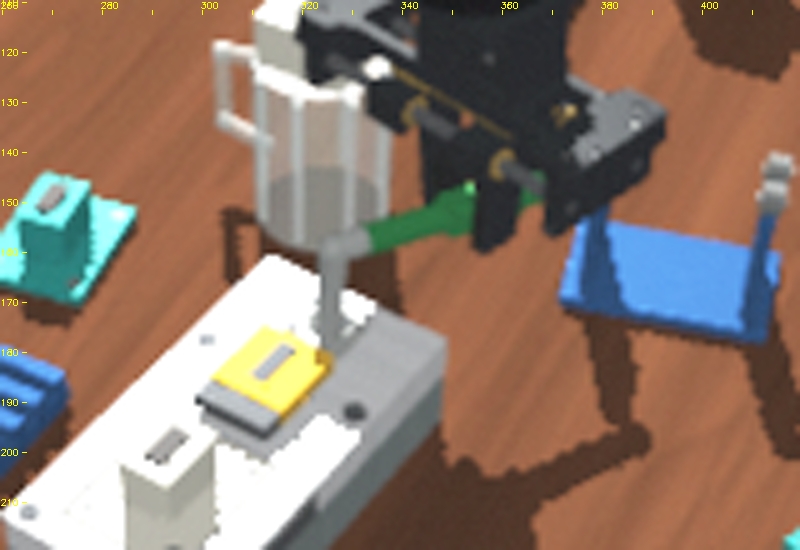

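View pics/t22.png

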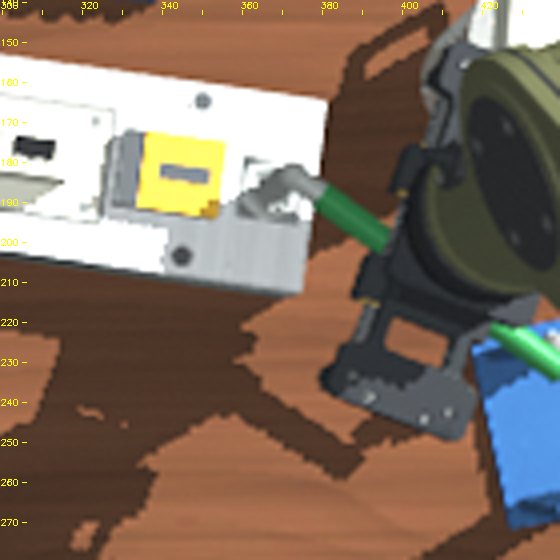

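The force spiked to about 53 N while the jaw stayed at about 0.87 rad. The key's sagging free end, at roughly (0.534,−0.261), is probably riding on the rest's roller at (0.548,−0.263). I'll back off, then level the key so the end clears the rollers.

```bash
python3 -m inch '[[0,0,-0.6,4],[0,0.1,-1.3,8],[0,0.2,-2.0,12],[0,0.2,-2.0,12]]';python3 plan.py .5535 -.1000 .09 -98.9; python3 jaw.py
python3 - <<'E'
from h import *
im=bot.capture('side');crop(im,300,100,440,220,5,'pics/s23.png')
im=bot.capture('top');crop(im,330,140,470,280,5,'pics/t23.png')
E
```

```text
time: 22.05
tcp_pos: [0.5875, -0.1803, 0.0861]
tool_rot: [0.461, 1.535, -0.468]
force: [-4.8, 5.0, -1.6]
finger_gap: 0.201
(array([-0.33,  4.76, -7.31]), np.float64(65.01), np.float64(-33.89))
t 22.05 [ 0.5875 -0.1803  0.0861] F [-4.77  5.05 -1.57] q [ 0.49  0.93 -0.5   1.69  0.63  0.72 -0.93] 0.201421712526769
tilt x [-1.520e-02  4.000e-04 -9.999e-01]
(np.float64(336.44444444444446), np.float64(182.10233918128654), np.int64(342)) (np.float64(344.5542168674699), np.float64(183.41867469879517), np.int64(332)) jaw shift mm 18.399753762082135 screw rad 0.8761787505753397
```

View pics/s23.png

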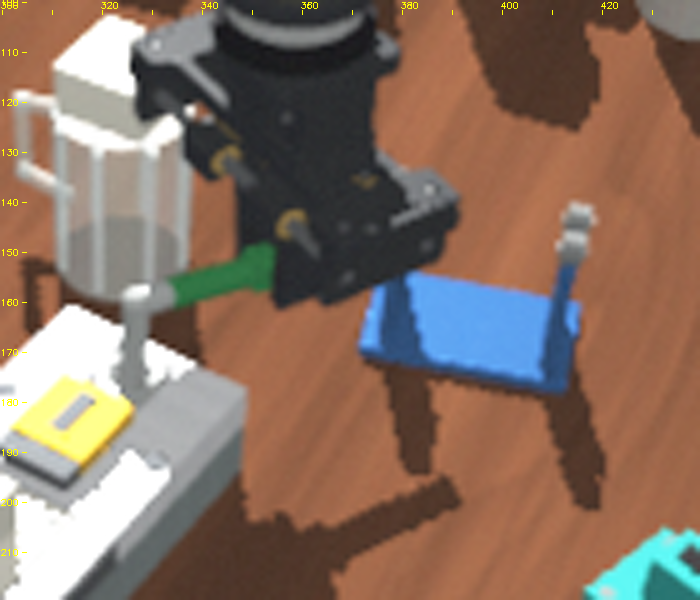

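View pics/t23.png

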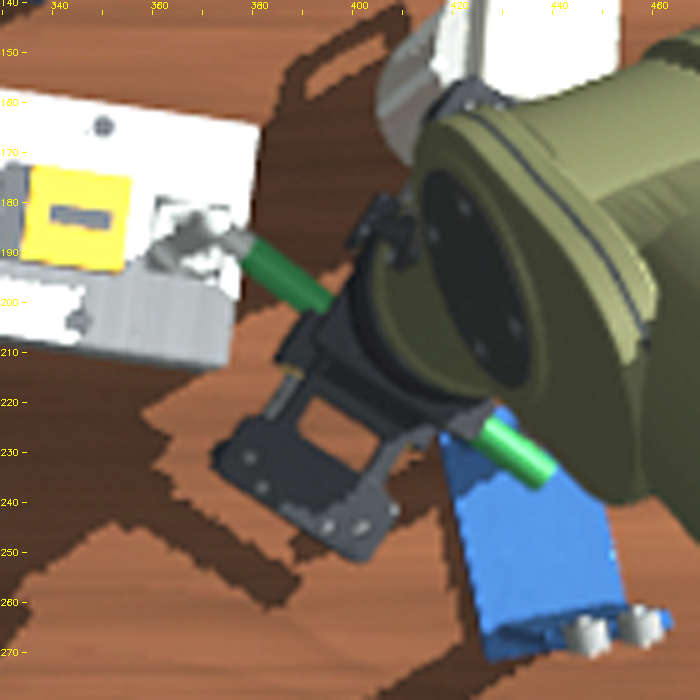

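```bash
python3 -m inch '[[0,0,0,0],[-0.3,0.1,0,0],[-0.6,0.2,0,0],[-0.9,0.3,0,0],[-1.2,0.4,0,0],[-1.2,0.4,0,0]]' 1 5;python3 -m inch '[[0,0,0,0],[0,0,0,0]]' 1 60;python3 plan.py .5535 -.1000 .09 -98.9; python3 jaw.py
python3 - <<'E'
from h import *
im=bot.capture('side');crop(im,300,100,440,220,5,'pics/s24.png')
im=bot.capture('top');crop(im,330,140,470,280,5,'pics/t24.png')
E
```

```text
time: 22.8
tcp_pos: [0.5913, -0.1786, 0.0982]
tool_rot: [0.46, 1.533, -0.468]
force: [-3.3, 4.7, -6.6]
finger_gap: 0.221
time: 23.0
tcp_pos: [0.5917, -0.1788, 0.0983]
tool_rot: [0.461, 1.532, -0.468]
force: [-0.9, 6.1, -7.1]
finger_gap: 0.202
(array([ 0.87,  4.41, -7.56]), np.float64(64.96), np.float64(-33.94))
t 23.0 [ 0.5917 -0.1788  0.0983] F [-0.9   6.12 -7.1 ] q [ 0.49  0.91 -0.51  1.67  0.62  0.74 -0.92] 0.20182637804267398
tilt x [-0.0121 -0.0011 -0.9999]
(np.float64(336.44444444444446), np.float64(182.10233918128654), np.int64(342)) (np.float64(344.420245398773), np.float64(183.22085889570553), np.int64(326)) jaw shift mm 18.039217504306784 screw rad 0.8590103573479421
```

View pics/s24.png

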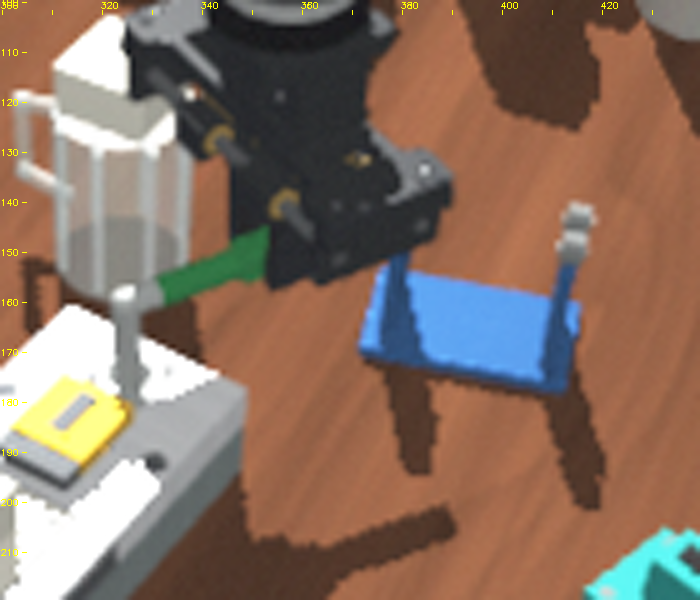

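View pics/t24.png

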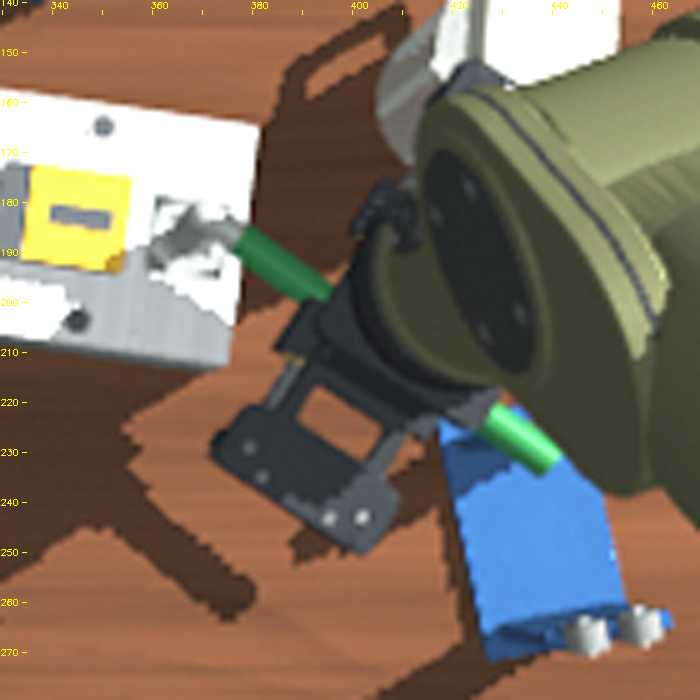

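Run:
```python
from h import *
print('before',tri([('top',376,186.5),('side',326.8,159.8)]),'now',tri([('top',373.5,185.5),('side',324.8,160)]))
print('home elbow proj',proj('side',[[.638,-.114,.106],[.638,-.114,.116]]),proj('top',[[.638,-.114,.106],[.638,-.114,.116]]))
```

```text
before [ 0.63704553 -0.12481154  0.10067349] now [ 0.63923624 -0.11873872  0.1040141 ]
home elbow proj [[325.94470226 160.87079891]
 [325.98609684 157.84221733]] [[370.8064843  184.34237729]
 [371.50866062 183.67658992]]
```

```bash
python3 -m inch '[[0,0.02,0.56,-4],[0,0.08,1.11,-8],[0,0.17,1.66,-12],[0,0.23,1.93,-14],[0,0.23,1.93,-14]]';python3 plan.py .5535 -.1000 .09 -98.9; python3 jaw.py
python3 - <<'E'
from h import *
im=bot.capture('side');crop(im,300,100,440,220,5,'pics/s25.png')
im=bot.capture('top');crop(im,330,140,470,280,5,'pics/t25.png')
E
```

```text
time: 23.65
tcp_pos: [0.607, -0.1878, 0.0975]
tool_rot: [0.273, 1.57, -0.278]
force: [-4.9, 5.9, -4.6]
finger_gap: 0.204
(array([ 0.83,  6.42, -8.03]), np.float64(78.85), np.float64(-20.05))
t 23.65 [ 0.607  -0.1878  0.0975] F [-4.91  5.91 -4.63] q [ 0.53  0.95 -0.58  1.61  0.67  0.81 -0.69] 0.2043635937021076
tilt x [-1.670e-02 -3.000e-04 -9.999e-01]
(np.float64(336.44444444444446), np.float64(182.10233918128654), np.int64(342)) (np.float64(346.029702970297), np.float64(183.03630363036302), np.int64(303)) jaw shift mm 21.57647128644578 screw rad 1.0274510136402752
```

View pics/s25.png

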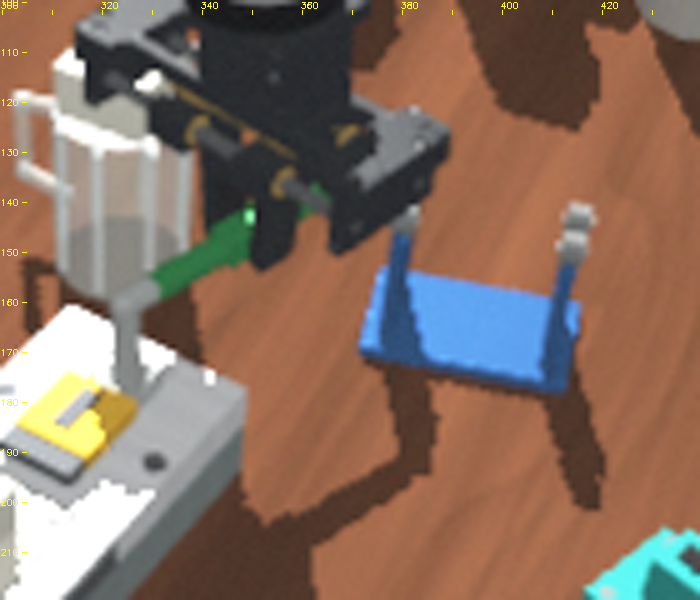

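View pics/t25.png

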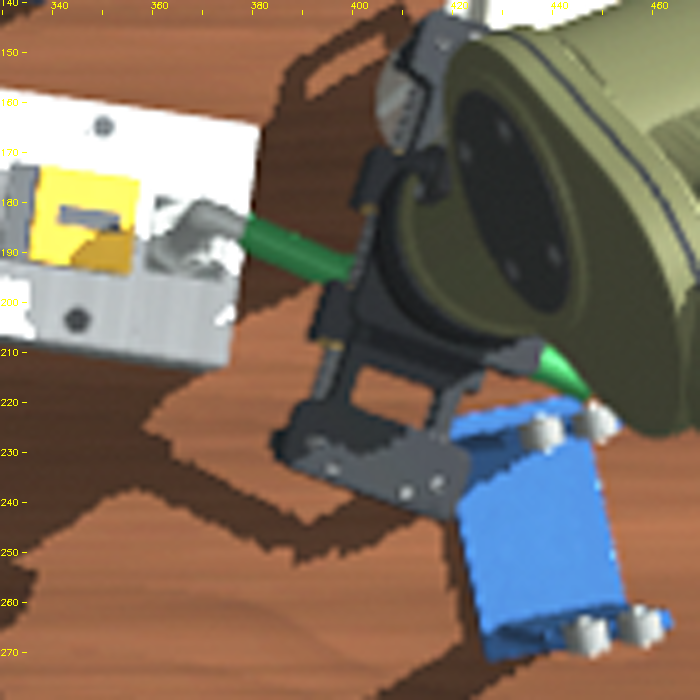

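The jaw is back about 21.5 mm, roughly 1.02 rad. A small extra nudge, then I'll pull out.

```bash
python3 -m inch '[[0,0.02,0.5,-4],[0,0.02,0.5,-4],[0,0.02,0.5,-4]]';python3 plan.py .5535 -.1000 .09 -98.9; python3 jaw.py
python3 - <<'E'
from h import *
im=bot.capture('top');crop(im,330,140,470,280,5,'pics/t26.png')
print(proj('top',[[.638,-.114,.106]]))
E
```

```text
time: 24.1
tcp_pos: [0.6101, -0.1892, 0.0972]
tool_rot: [0.22, 1.579, -0.224]
force: [-7.1, 6.2, -3.7]
finger_gap: 0.208
(array([ 0.83,  7.  , -7.91]), np.float64(82.72), np.float64(-16.18))
t 24.1 [ 0.6101 -0.1892  0.0972] F [-7.15  6.16 -3.74] q [ 0.54  0.96 -0.6   1.59  0.68  0.83 -0.63] 0.20756578022243666
tilt x [-2.010e-02 -1.000e-04 -9.998e-01]
(np.float64(336.44444444444446), np.float64(182.10233918128654), np.int64(342)) (np.float64(346.0372881355932), np.float64(182.93898305084747), np.int64(295)) jaw shift mm 21.575036439967384 screw rad 1.0273826876174945
[[370.8064843  184.34237729]]
```

View pics/t26.png

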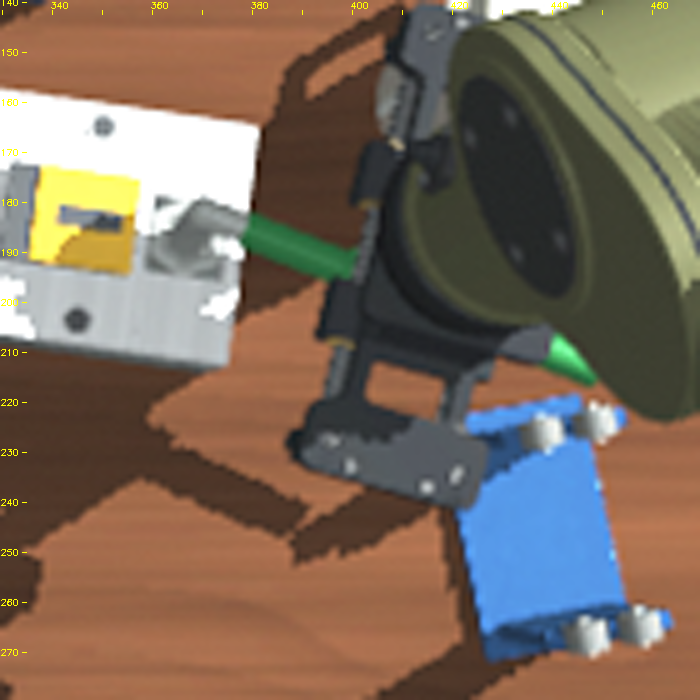

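The jaw has stopped moving, so it is at the stop. Unloading and lifting out.

```bash
python3 -m inch '[[0,0,-0.4,3],[0,0.05,-0.9,7],[0,0.05,-0.9,7]]'; python3 -m inch '[[-1,0,0,0],[-2,0,0,0],[-3,0,0,0],[-4,0,0,0],[-6,0,0,0],[-9,0,0,0],[-9,0,0,0],[-9,0,0,0]]'; python3 plan.py .5065 -.2830 .18 -80.1; python3 jaw.py
python3 - <<'E'
from h import *
im=bot.capture('side');crop(im,280,80,440,200,5,'pics/s27.png')
im=bot.capture('top');crop(im,330,110,490,250,5,'pics/t27.png')
E
```

```text
time: 24.5
tcp_pos: [0.6044, -0.1861, 0.0981]
tool_rot: [0.313, 1.561, -0.319]
force: [-1.4, 5.2, -5.3]
finger_gap: 0.206
time: 25.3
tcp_pos: [0.6079, -0.1889, 0.1901]
tool_rot: [0.31, 1.554, -0.321]
force: [-0.5, -0.4, 0.7]
finger_gap: 0.007
(array([  1.14, -12.61,  -5.65]), np.float64(57.06), np.float64(-23.04))
t 25.3 [ 0.6079 -0.1889  0.1901] F [-0.54 -0.45  0.71] q [ 0.56  0.83 -0.64  1.56  0.57  0.96 -0.67] 0.007121810339215615
tilt x [-0.0076 -0.0059 -1.    ]
(np.float64(336.44444444444446), np.float64(182.10233918128654), np.int64(342)) (np.float64(346.1596385542169), np.float64(183.6475903614458), np.int64(332)) jaw shift mm 22.030120793265606 screw rad 1.049053371107886
```

View pics/s27.png

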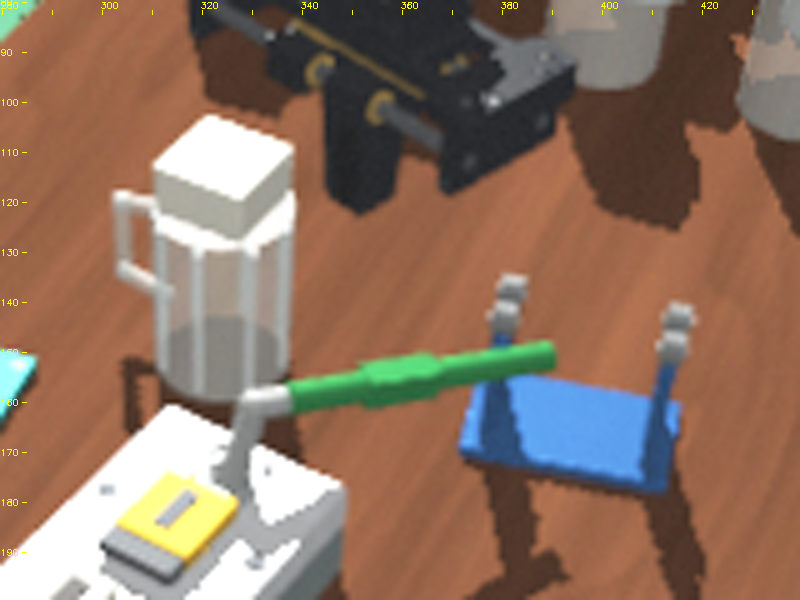

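View pics/t27.png

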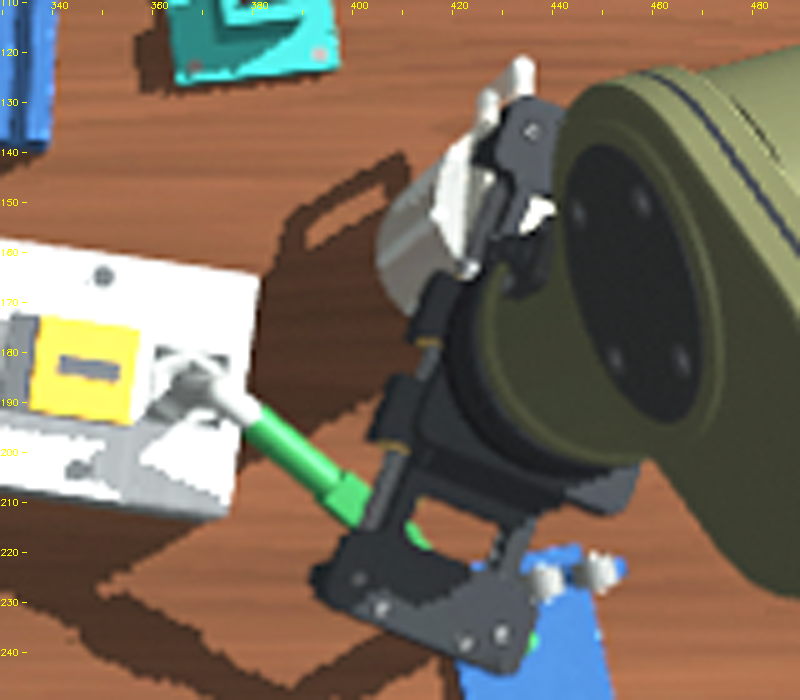

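The key slipped out of the jaws and stays in the socket; the screw now measures 1.05 rad. I'll locate the key and regrasp it deeper.

Run:
```python
from h import *
e=tri([('top',373.5,186.5),('side',330,160)]);f=tri([('top',436.1,237.7),('side',390,150.5)])
d=(f-e)/np.linalg.norm(f-e); print(e,f,np.linalg.norm(f-e),d,np.degrees(np.arctan2(d[1],d[0])))
m=e+.085*d
print('mid',m,'proj mid',proj('side',m),proj('top',m))
# side-only with elbow z guess
```

```text
[ 0.63159815 -0.12013267  0.10669071] [ 0.51994904 -0.26287134  0.06880057] 0.18513646749856758 [-0.60306383 -0.77099161 -0.20466058] -128.03224980726162
mid [ 0.58033772 -0.18566696  0.08929456] proj mid [[358.00973586 155.38285311]] [[403.08607981 211.27138725]]
```

Run:
```python
from h import *
print(px('side',323.9,109.5,.142),px('top',436,147,.142), px('side',323,152,0.0),px('top',404,170,0))
# base ellipse bottom in side ~ (322,159)->front edge
print(px('side',322,159,0))
```

```text
[ 0.71388182 -0.26030133  0.142     ] [ 0.71041816 -0.24683593  0.142     ] [ 0.71138072 -0.25095674  0.        ] [ 0.68775611 -0.21250073  0.        ]
[ 0.70071002 -0.22206195  0.        ]
```

```bash
python3 plan.py .585 -.180 .14 -38
```

```text
(array([ 4.91, -0.02, -2.24]), np.float64(15.0), np.float64(-23.0))
t 25.45 [ 0.6062 -0.1883  0.1889] F [ 0.53  0.86 -0.34] q [ 0.56  0.83 -0.64  1.56  0.57  0.96 -0.67] 0.004249083812314354
tilt x [-0.0114 -0.0047 -0.9999]
```

```bash
python3 -m inch '[[0,0,-1.2,8],[0.5,0,-2.2,15],[2.5,0,-2.2,15],[4.9,0,-2.2,15],[4.9,0,-2.2,15],[4.9,0,-2.2,15]]' 0.5 60; python3 plan.py .585 -.180 .073 -38
python3 - <<'E'
from h import *
im=bot.capture('side');crop(im,280,80,440,200,5,'pics/s28.png')
im=bot.capture('top');crop(im,330,110,490,250,5,'pics/t28.png')
E
```

```text
time: 26.05
tcp_pos: [0.5851, -0.1787, 0.1398]
tool_rot: [0.513, 1.52, -0.525]
force: [0.1, -0.7, 0.6]
finger_gap: 0.493
(array([ 6.68, -0.04,  0.13]), np.float64(0.07), np.float64(-37.93))
t 26.05 [ 0.5851 -0.1787  0.1398] F [ 0.12 -0.68  0.57] q [ 0.51  0.85 -0.53  1.67  0.57  0.8  -0.95] 0.49313037990208586
tilt x [-0.0131 -0.0029 -0.9999]
```

View pics/s28.png

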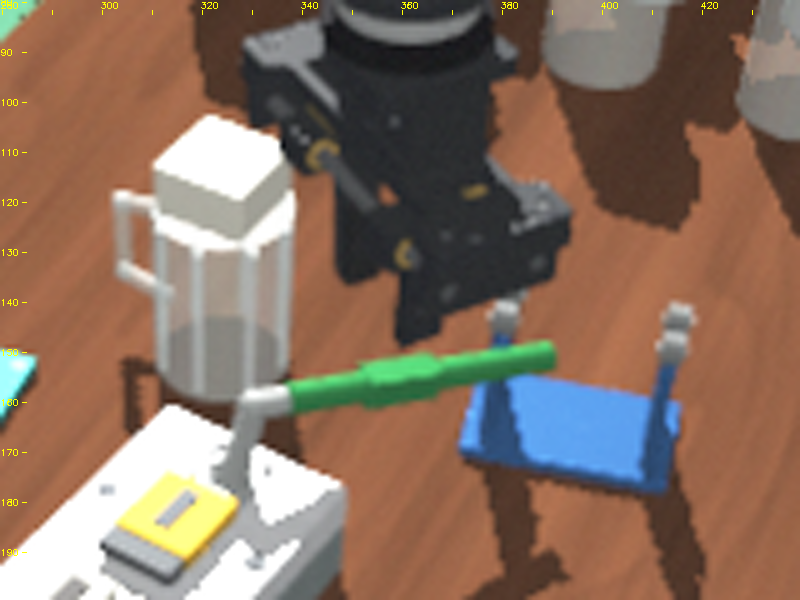

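View pics/t28.png

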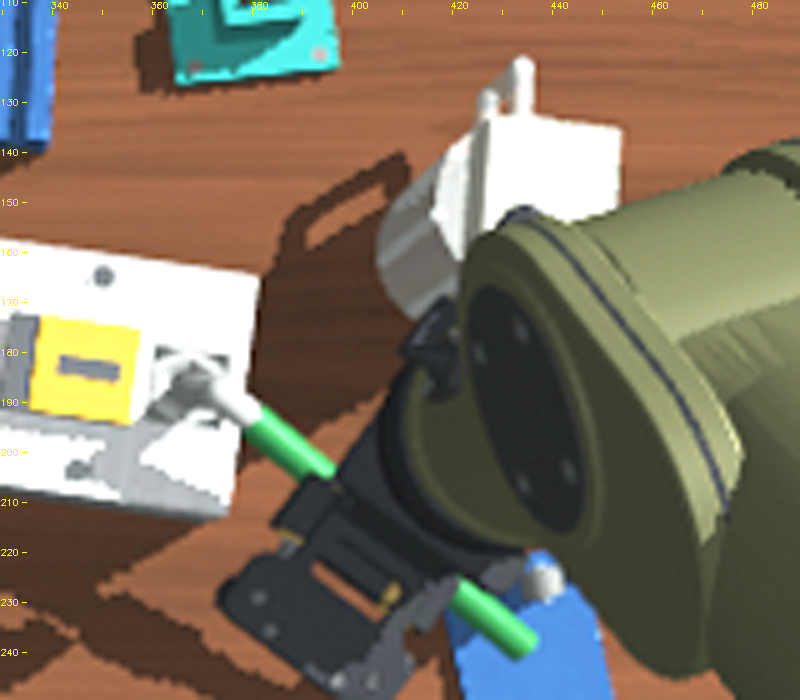

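```bash
python3 -m inch '[[2,0,0.1,0],[4,0,0.1,0],[5.5,0,0.1,0],[6.3,0,0.1,0],[6.3,0,0.1,0],[6.3,0,0.1,0]]';  python3 -m inch '[[0,0,0,0],[0,0,0,0],[0,0,0,0],[0,0,0,0]]' 1 8; python3 plan.py .585 -.180 .073 -38
```

```text
time: 26.75
tcp_pos: [0.5856, -0.179, 0.0772]
tool_rot: [0.514, 1.519, -0.524]
force: [0.3, 0.2, -0.3]
finger_gap: 0.498
time: 27.15
tcp_pos: [0.5845, -0.179, 0.0766]
tool_rot: [0.513, 1.52, -0.524]
force: [-0.6, 0.5, -0.5]
finger_gap: 0.201
(array([ 0.36, -0.04,  0.1 ]), np.float64(0.08), np.float64(-37.92))
t 27.15 [ 0.5845 -0.179   0.0766] F [-0.62  0.52 -0.54] q [ 0.48  0.93 -0.48  1.7   0.63  0.68 -1.  ] 0.20122753797685616
tilt x [-0.014  -0.0025 -0.9999]
```

```bash
python3 -m inch '[[-0.2,0.2,0,0],[-0.5,0.4,0,0],[-0.8,0.6,0,0],[-1.1,0.8,0,0],[-1.4,1.0,0,0],[-1.7,1.2,0,0],[-1.7,1.2,0,0]]' 1 8; python3 -m inch '[[0,0,0,0],[0,0,0,0],[0,0,0,0]]' 1 60; python3 plan.py .585 -.180 .073 -38
python3 - <<'E'
from h import *
im=bot.capture('side');crop(im,280,80,440,200,5,'pics/s29.png')
im=bot.capture('top');crop(im,330,110,490,250,5,'pics/t29.png')
E
```

```text
time: 27.85
tcp_pos: [0.5931, -0.1695, 0.094]
tool_rot: [0.513, 1.519, -0.524]
force: [-2.3, -3.7, -0.4]
finger_gap: 0.199
time: 28.15
tcp_pos: [0.5928, -0.1697, 0.0935]
tool_rot: [0.514, 1.519, -0.524]
force: [-1.3, -2.7, 0.6]
finger_gap: 0.199
(array([ 2.07, -1.27,  0.03]), np.float64(0.08), np.float64(-37.92))
t 28.15 [ 0.5928 -0.1697  0.0935] F [-1.3  -2.68  0.64] q [ 0.47  0.91 -0.49  1.68  0.61  0.72 -1.  ] 0.1985500026905806
tilt x [-0.0125 -0.0027 -0.9999]
```

View pics/s29.png

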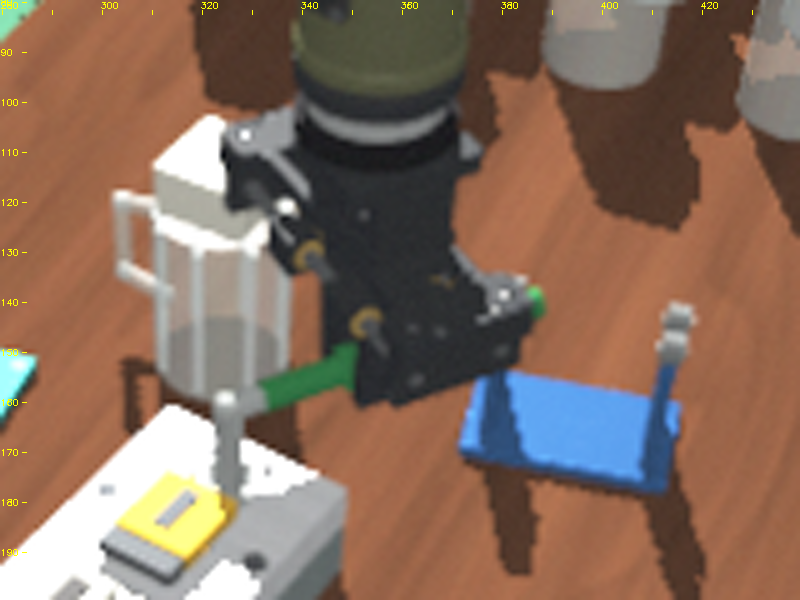

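View pics/t29.png

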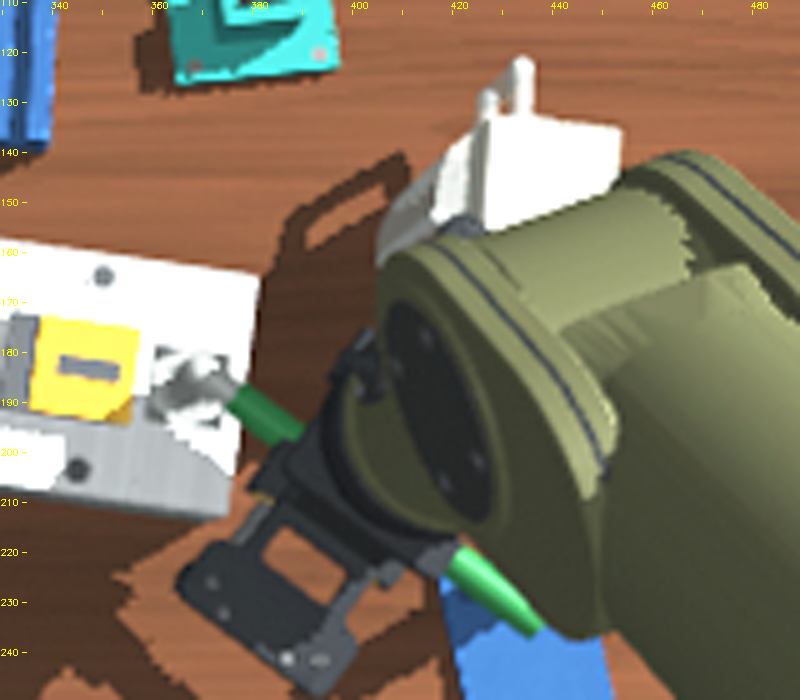

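```bash
python3 -m inch '[[-0.7,0,0,0],[-1.5,0,0,0],[-2.5,0,0,0],[-4,0,0,0],[-6,0,0,0],[-9,0,0,0],[-9,0,0,0],[-9,0,0,0]]'; python3 plan.py .5065 -.2830 .18 -80.1
python3 - <<'E'
from h import *
im=bot.capture('side');crop(im,280,60,440,200,5,'pics/s30.png')
E
```

```text
time: 29.05
tcp_pos: [0.5943, -0.1688, 0.1844]
tool_rot: [0.513, 1.518, -0.523]
force: [-1.1, 0.2, -2.9]
finger_gap: 0.198
(array([  0.56, -14.4 ,   0.08]), np.float64(42.23), np.float64(-37.87))
t 29.05 [ 0.5943 -0.1688  0.1844] F [-1.08  0.2  -2.88] q [ 0.51  0.8  -0.57  1.62  0.52  0.89 -0.92] 0.19752762984754663
tilt x [-0.0109 -0.0024 -0.9999]
```

View pics/s30.png

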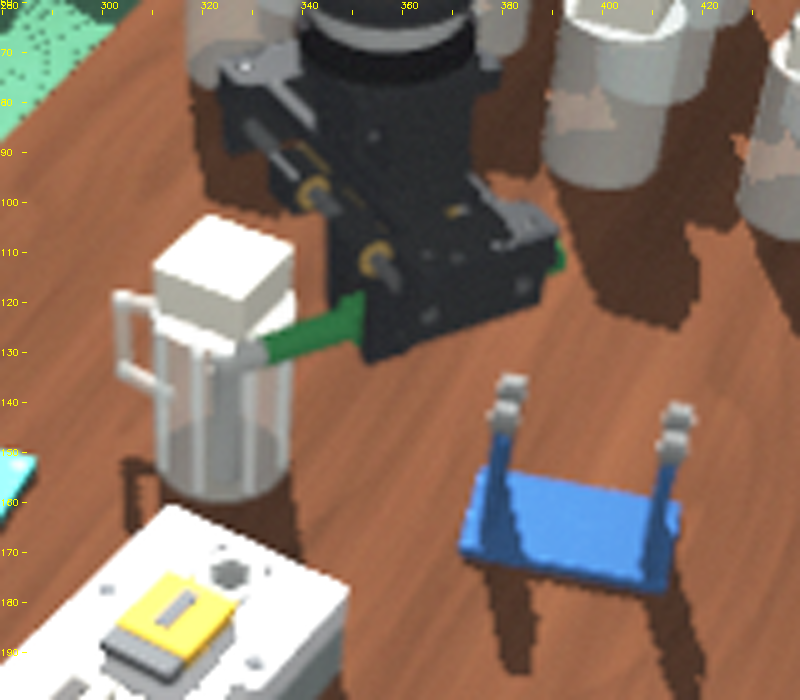

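```bash
python3 -m inch '[[0,-3,0,6],[0,-6,0,12],[0,-9,0,18],[0,-12,0,24],[0,-14.4,0.1,30],[0,-14.4,0.1,36],[0,-14.4,0.1,42.2],[0,-14.4,0.1,42.2],[0,-14.4,0.1,42.2]]'; python3 -m inch '[[0,0,0,0]]'; python3 plan.py .5065 -.2830 .18 -80.1
python3 - <<'E'
from h import *
im=bot.capture('side');crop(im,300,60,500,210,4,'pics/s31.png')
im=bot.capture('top');crop(im,340,160,540,310,4,'pics/t31.png')
E
```

```text
time: 30.0
tcp_pos: [0.5057, -0.283, 0.184]
tool_rot: [1.071, 1.298, -1.089]
force: [0.4, -0.1, -2.6]
finger_gap: 0.196
time: 30.1
tcp_pos: [0.5059, -0.2831, 0.1843]
tool_rot: [1.072, 1.297, -1.089]
force: [-0.1, -0.4, -2.7]
finger_gap: 0.195
(array([ 0.43,  0.06, -0.  ]), np.float64(0.14), np.float64(-79.96))
t 30.1 [ 0.5059 -0.2831  0.1843] F [-0.06 -0.36 -2.69] q [ 0.65  0.72 -0.38  1.74  0.37  0.76 -1.32] 0.19529128757603284
tilt x [-0.014  -0.0019 -0.9999]
```

View pics/s31.png

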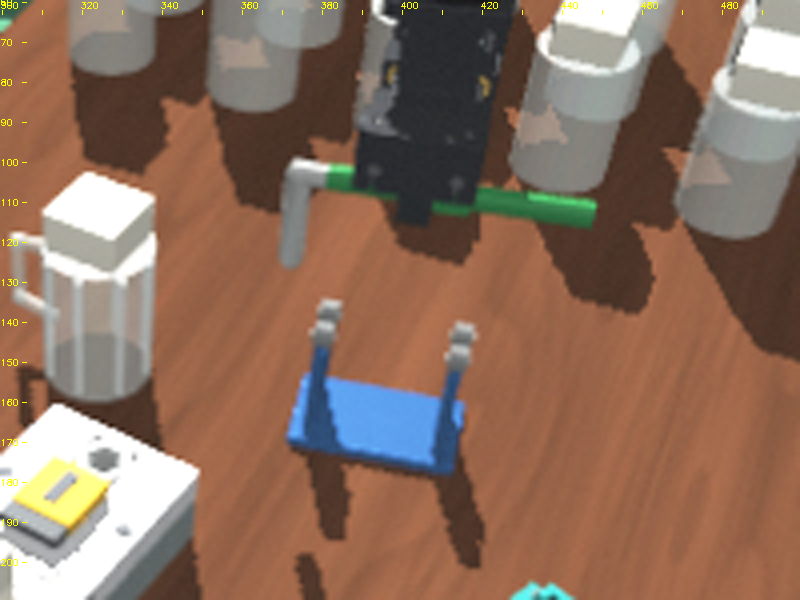

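View pics/t31.png

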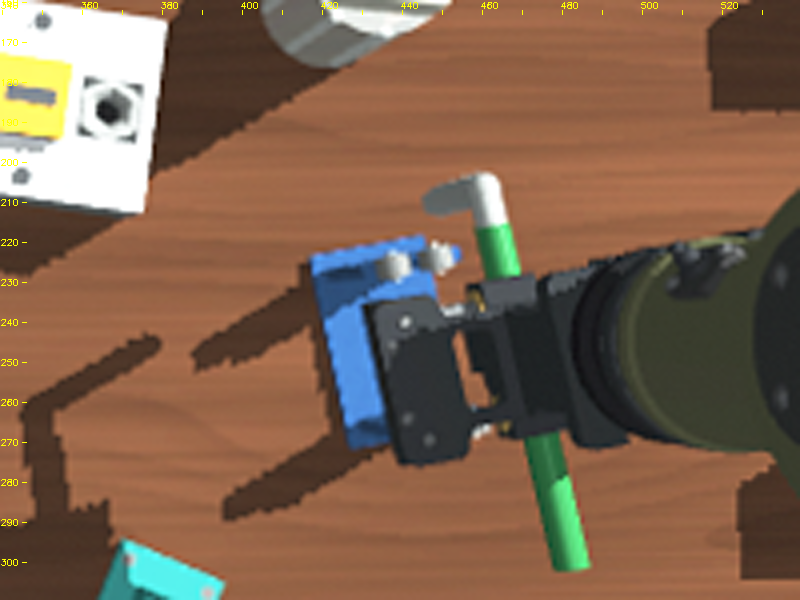

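Run:
```python
from h import *
def S(x,y): return 299.5+x/4,59.5+y/4
def T(x,y): return 339.5+x/4,159.5+y/4
e=tri([('top',*T(487,188)),('side',*S(300,172))]);f=tri([('top',*T(572,565)),('side',*S(595,214))])
d=(f-e)/np.linalg.norm(f-e); print(e,f,np.linalg.norm(f-e),d,np.degrees(np.arctan2(d[1],d[0])),'mid',e+.085*d,f-.095*d)
```

```text
[ 0.58029863 -0.27261352  0.19588166] [ 0.4033053  -0.30203089  0.20083055] 0.17948958257698736 [-0.98609247 -0.16389457  0.02757202] -170.5633556569764 mid [ 0.49648077 -0.28654456  0.19822528] [ 0.49698409 -0.2864609   0.19821121]
```

```bash
python3 -m inch '[[0,0.9,0,-1],[2,0.9,0,-1],[5,0.9,0,-1],[7.5,0.9,0,-1],[9,0.9,0,-1],[9.4,0.9,0,-1],[9.4,0.9,0,-1],[9.4,0.9,0,-1]]'; python3 plan.py .5147 -.2811 .0885 -79.1
python3 - <<'E'
from h import *
im=bot.capture('side');crop(im,300,60,500,210,4,'pics/s32.png')
E
```

```text
time: 31.0
tcp_pos: [0.5148, -0.2824, 0.0916]
tool_rot: [1.061, 1.3, -1.077]
force: [0.6, -0.4, -3.4]
finger_gap: 0.199
(array([ 0.31,  0.02, -0.13]), np.float64(0.02), np.float64(-79.08))
t 31.0 [ 0.5148 -0.2824  0.0916] F [ 0.6  -0.37 -3.38] q [ 0.6   0.86 -0.31  1.78  0.45  0.58 -1.38] 0.19917652029325145
tilt x [-0.0112 -0.003  -0.9999]
```

View pics/s32.png

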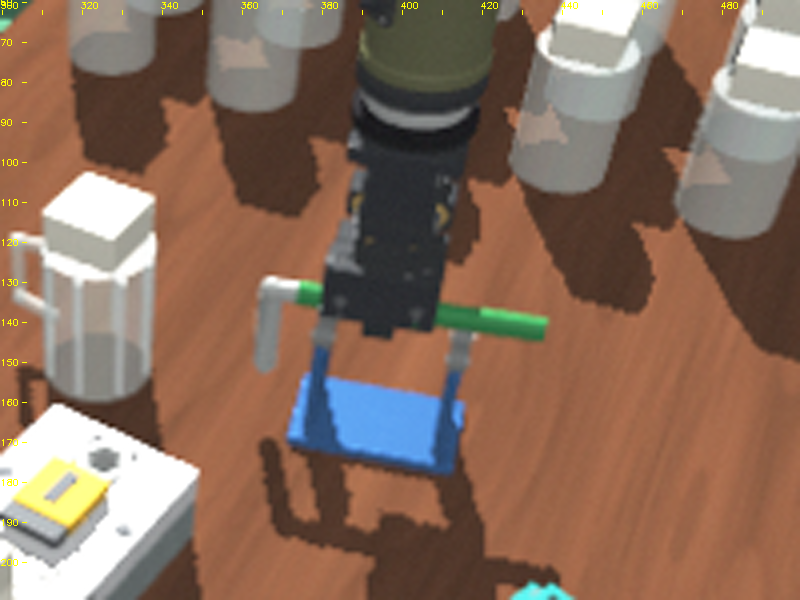

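```bash
python3 -m inch '[[0.3,0,0,0],[0.6,0,0,0],[0.6,0,0,0]]'; python3 -m inch '[[0.2,0,0,0],[0.3,0,0,0],[0.3,0,0,0]]'; python3 plan.py .5147 -.2811 .0885 -79.1
```

```text
time: 31.35
tcp_pos: [0.5135, -0.2823, 0.0846]
tool_rot: [1.061, 1.302, -1.078]
force: [-0.0, 0.1, -2.5]
finger_gap: 0.2
time: 31.65
tcp_pos: [0.5135, -0.2809, 0.0821]
tool_rot: [1.061, 1.304, -1.077]
force: [-2.6, 4.0, 3.0]
finger_gap: 0.198
(array([-0.65,  0.11,  0.04]), np.float64(0.05), np.float64(-79.05))
t 31.65 [ 0.5135 -0.2809  0.0821] F [-2.56  3.97  3.02] q [ 0.59  0.87 -0.3   1.79  0.46  0.56 -1.38] 0.1978563004525865
tilt x [-0.0137 -0.0011 -0.9999]
```

Contact with the saddle at TCP z 0.082, which puts the axis at about 0.096. Releasing.

```bash
python3 -m inch '[[0.1,0,0,0],[0.1,0,0,0],[0.1,0,0,0],[0.1,0,0,0],[0.1,0,0,0],[0.1,0,0,0]]' 0.4 ; python3 -m inch '[[-2,0,0,0],[-5,0,0,0],[-10,0,0,0],[-12,0,0,0],[-12,0,0,0],[-12,0,0,0]]'; python3 plan.py .5147 -.2811 .0885 -79.1
python3 - <<'E'
from h import *
im=bot.capture('side');crop(im,240,60,440,210,4,'pics/s33.png')
im=bot.capture('top');crop(im,270,140,470,290,4,'pics/t33.png')
E
```

```text
time: 32.25
tcp_pos: [0.5137, -0.2824, 0.0807]
tool_rot: [1.061, 1.302, -1.078]
force: [0.1, -0.0, -0.6]
finger_gap: 0.598
time: 32.85
tcp_pos: [0.5149, -0.2821, 0.2006]
tool_rot: [1.06, 1.302, -1.078]
force: [0.1, -0.7, -0.3]
finger_gap: 0.601
(array([11.21,  0.16, -0.11]), np.float64(-0.02), np.float64(-79.12))
t 32.85 [ 0.5149 -0.2821  0.2006] F [ 0.06 -0.69 -0.31] q [ 0.64  0.71 -0.39  1.71  0.36  0.81 -1.3 ] 0.6008982481653485
tilt x [-0.0133 -0.0029 -0.9999]
```

View pics/s33.png

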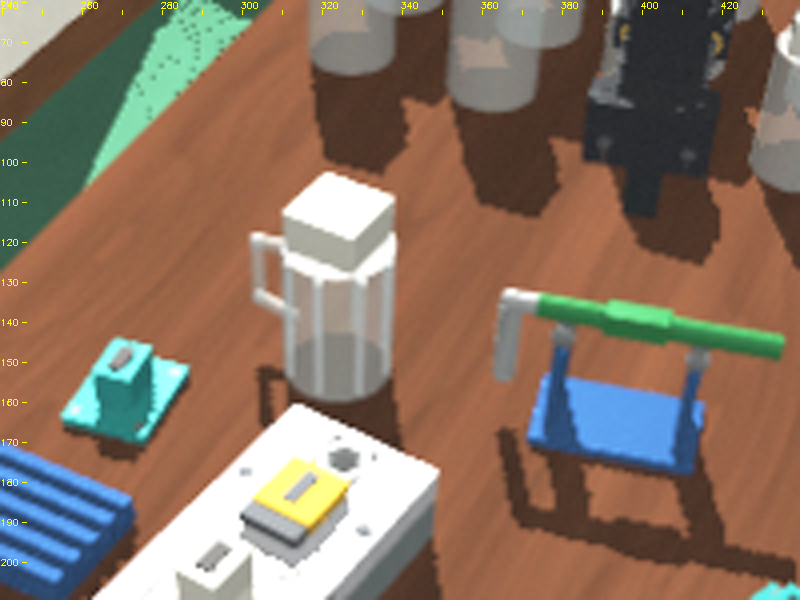

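View pics/t33.png

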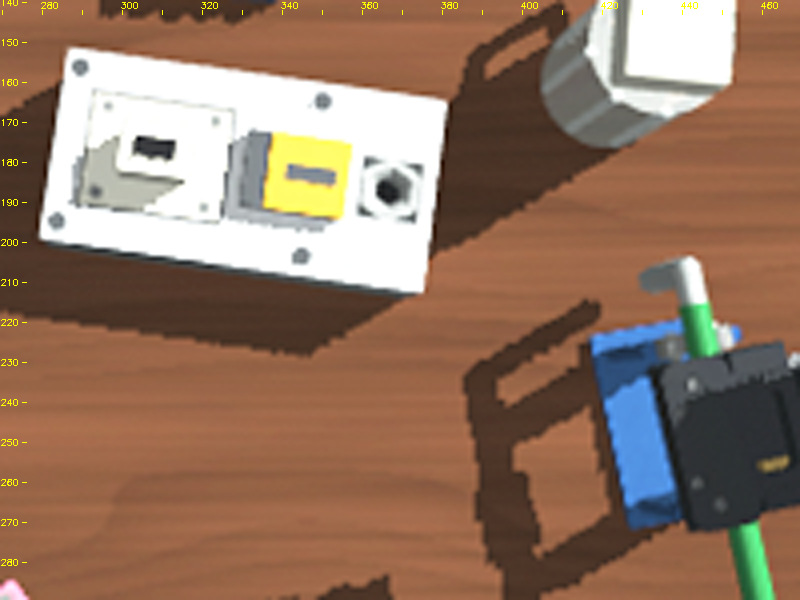

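```bash
python3 plan.py .658 .0213 .16 -8.9
```

```text
(array([  3.65,  19.92, -27.03]), np.float64(-70.2), np.float64(-79.1))
t 32.95 [ 0.5141 -0.2818  0.1993] F [-0.3   0.01 -0.63] q [ 0.64  0.71 -0.39  1.71  0.36  0.81 -1.3 ] 0.5957548194134902
tilt x [-0.0159 -0.0017 -0.9999]
```

```bash
python3 -m inch '[[0,3,-4,-8],[0,6,-8,-16],[0,9,-12,-24],[0,12,-16,-32],[0,15,-20,-40],[0,18,-24,-48],[0,19.9,-27,-56],[1,19.9,-27,-64],[2,19.9,-27,-70.2],[3.6,19.9,-27,-70.2],[3.6,19.9,-27,-70.2],[3.6,19.9,-27,-70.2]]' 0.3; python3 -m inch '[[0,0,0,0],[0,0,0,0]]'; python3 plan.py .658 .0213 .1 -8.9
python3 - <<'E'
from h import *
im=bot.capture('side');crop(im,220,110,420,260,4,'pics/s34.png')
im=bot.capture('top');crop(im,260,110,460,260,4,'pics/t34.png')
E
```

```text
time: 34.15
tcp_pos: [0.6585, 0.0202, 0.161]
tool_rot: [0.121, 1.582, -0.127]
force: [0.7, 0.1, 1.3]
finger_gap: 0.702
time: 34.35
tcp_pos: [0.6595, 0.0207, 0.1628]
tool_rot: [0.12, 1.579, -0.126]
force: [1.3, 0.7, 0.7]
finger_gap: 0.698
(array([ 6.28,  0.07, -0.09]), np.float64(-0.06), np.float64(-8.96))
t 34.35 [0.6595 0.0207 0.1628] F [1.26 0.7  0.67] q [ 0.23  0.9  -0.67  1.49  0.62  0.98 -0.77] 0.6983335193800373
tilt x [-0.0118 -0.0025 -0.9999]
```

View pics/s34.png

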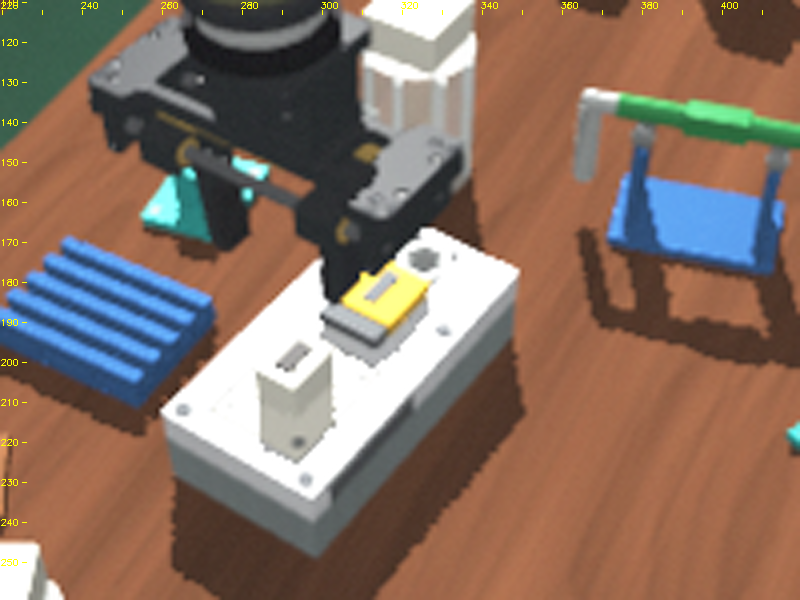

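View pics/t34.png

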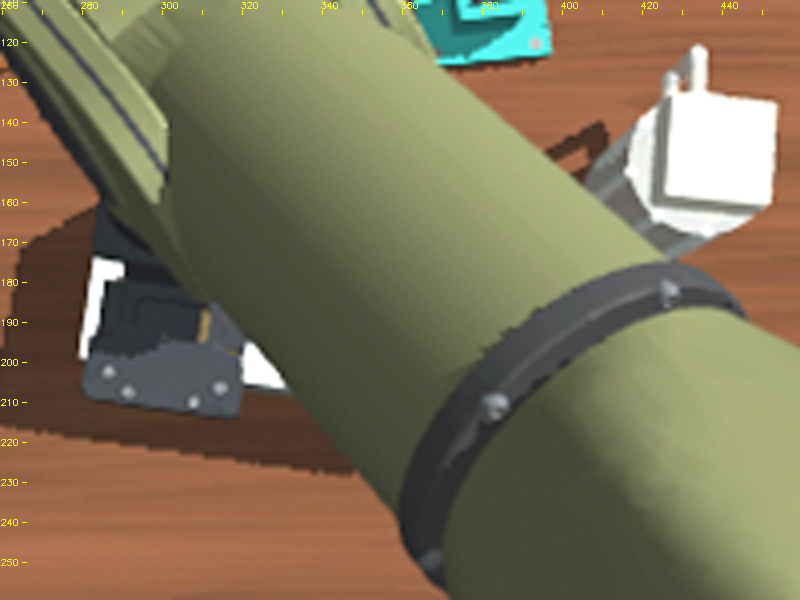

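```bash
python3 -m inch '[[3,0.07,-0.09,0],[6,0.07,-0.09,0],[8,0.07,-0.09,0],[9.6,0.07,-0.09,0],[9.6,0.07,-0.09,0],[9.6,0.07,-0.09,0]]'; python3 plan.py .658 .0213 .065 -8.9; python3 -m inch '[[0,0,0,0],[0,0,0,0],[0,0,0,0],[0,0,0,0],[0,0,0,0],[0,0,0,0]]' 1 25; python3 plan.py .658 .0213 .065 -8.9
python3 - <<'E'
from h import *
im=bot.capture('side');crop(im,220,110,420,260,4,'pics/s35.png')
E
```

```text
time: 35.05
tcp_pos: [0.6576, 0.0215, 0.0667]
tool_rot: [0.12, 1.579, -0.125]
force: [-0.2, 0.2, -0.7]
finger_gap: 0.703
(array([ 0.17, -0.01,  0.05]), np.float64(-0.02), np.float64(-8.92))
t 35.05 [0.6576 0.0215 0.0667] F [-0.18  0.17 -0.73] q [ 0.2   1.02 -0.6   1.55  0.72  0.82 -0.84] 0.7031240005625125
tilt x [-0.0121 -0.0021 -0.9999]
time: 35.65
tcp_pos: [0.6575, 0.0212, 0.0666]
tool_rot: [0.12, 1.579, -0.125]
force: [-0.2, -0.7, 3.5]
finger_gap: 0.336
(array([0.16, 0.01, 0.05]), np.float64(-0.01), np.float64(-8.91))
t 35.65 [0.6575 0.0212 0.0666] F [-0.19 -0.66  3.5 ] q [ 0.2   1.02 -0.6   1.55  0.72  0.82 -0.84] 0.33580805633121885
tilt x [-0.012  -0.0026 -0.9999]
```

View pics/s35.png

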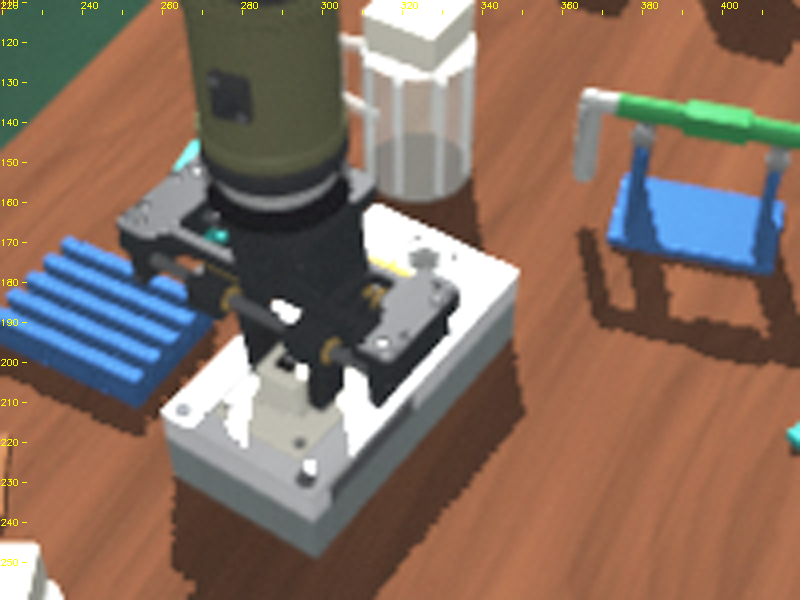

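The gap is 29.6 mm on the 30 mm boss, so the grip is good. Lifting.

```bash
python3 -m inch '[[0,0,0,0],[-0.5,0,0,0],[-1,0,0,0],[-2,0,0,0],[-4,0,0,0],[-7,0,0,0],[-10,0,0,0],[-10,0,0,0],[-10,0,0,0]]' 1 40; python3 plan.py .507 .2865 .166 0
python3 - <<'E'
from h import *
im=bot.capture('side');crop(im,220,110,420,260,4,'pics/s36.png')
E
```

```text
time: 36.6
tcp_pos: [0.6583, 0.0215, 0.1665]
tool_rot: [0.119, 1.579, -0.125]
force: [-0.1, -0.8, -1.3]
finger_gap: 0.337
(array([  0.17,  23.84, -19.05]), np.float64(-8.9), np.float64(-8.9))
t 36.6 [0.6583 0.0215 0.1665] F [-0.13 -0.83 -1.33] q [ 0.23  0.9  -0.67  1.49  0.62  0.99 -0.77] 0.33718978679130945
tilt x [-0.0123 -0.0027 -0.9999]
```

View pics/s36.png

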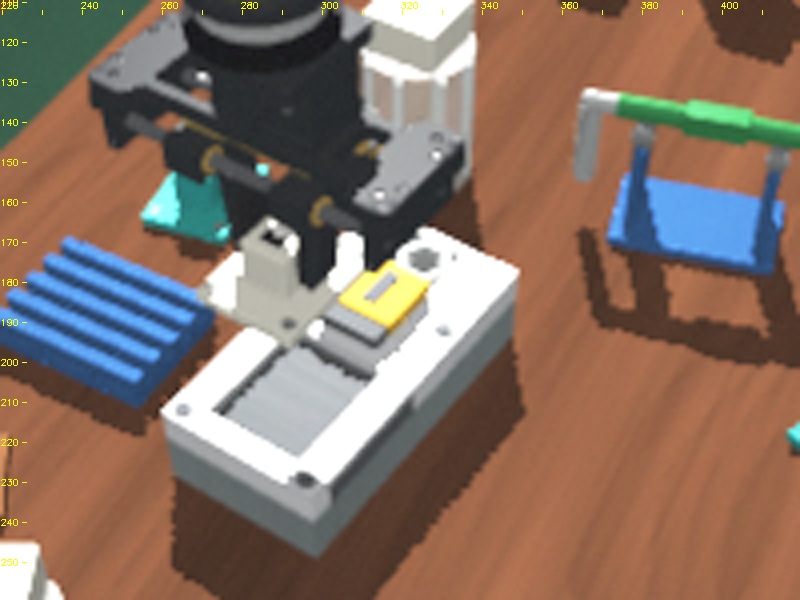

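```bash
python3 -m inch '[[0,2.5,-2,-1],[0,5,-4,-2],[0,8,-6.4,-3],[0,11,-8.8,-4],[0,14,-11.2,-5],[0,17,-13.6,-6],[0,20,-16,-7],[0,22.5,-18,-8],[0,23.9,-19.1,-8.9],[0,23.9,-19.1,-8.9],[0,23.9,-19.1,-8.9]]'; python3 plan.py .507 .2875 .02 0
python3 - <<'E'
from h import *
im=bot.capture('side');crop(im,180,200,380,400,3,'pics/s37.png')
E
```

```text
time: 37.75
tcp_pos: [0.5074, 0.2852, 0.1665]
tool_rot: [-0.003, 1.584, -0.005]
force: [0.2, -0.3, -2.1]
finger_gap: 0.335
(array([14.65,  0.3 ,  0.16]), np.float64(-0.1), np.float64(-0.1))
t 37.75 [0.5074 0.2852 0.1665] F [ 0.23 -0.31 -2.13] q [-0.21  0.81 -0.67  1.74  0.64  0.84 -1.19] 0.3349149606981124
tilt x [-0.0134 -0.0052 -0.9999]
```

View pics/s37.png

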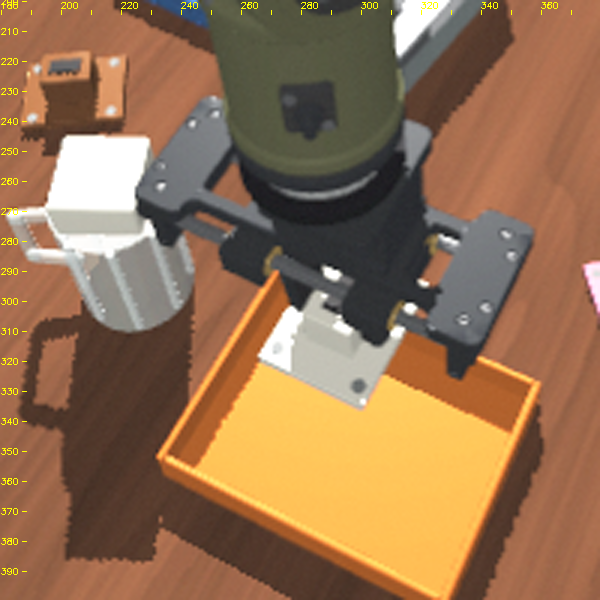

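```bash
python3 -m inch '[[2,0.25,-0.5,0],[5,0.25,-0.5,0],[8,0.25,-0.5,0],[11,0.25,-0.5,0],[13,0.25,-0.5,0],[14,0.25,-0.5,0],[14.2,0.25,-0.5,0],[14.2,0.25,-0.5,0]]'; python3 plan.py .5 .2875 .02 0;  python3 -m inch '[[0.15,0,0,0],[0.3,0,0,0],[0.3,0,0,0]]'; python3 plan.py .5 .2875 .02 0
```

```text
time: 38.6
tcp_pos: [0.5006, 0.2888, 0.0258]
tool_rot: [-0.001, 1.583, -0.003]
force: [-0.2, 0.5, -1.2]
finger_gap: 0.338
(array([ 0.58, -0.13, -0.06]), np.float64(-0.09), np.float64(-0.09))
t 38.6 [0.5006 0.2888 0.0258] F [-0.18  0.48 -1.16] q [-0.31  1.   -0.51  1.81  0.84  0.57 -1.37] 0.338414949080708
tilt x [-0.0123 -0.0025 -0.9999]
time: 38.9
tcp_pos: [0.5001, 0.2894, 0.0229]
tool_rot: [-0.002, 1.583, -0.002]
force: [0.4, 0.2, -0.9]
finger_gap: 0.331
(array([ 0.29, -0.19, -0.01]), np.float64(-0.01), np.float64(-0.01))
t 38.9 [0.5001 0.2894 0.0229] F [ 0.4   0.19 -0.86] q [-0.32  1.   -0.5   1.82  0.84  0.57 -1.37] 0.3305021715797233
tilt x [-0.0123 -0.0022 -0.9999]
```

```bash
python3 -m inch '[[0.15,0,0,0],[0.3,0,0,0],[0.4,0,0,0],[0.4,0,0,0]]'; python3 plan.py .5 .2875 .02 0
```

```text
time: 39.3
tcp_pos: [0.4998, 0.2895, 0.0195]
tool_rot: [-0.002, 1.583, -0.002]
force: [-1.0, -2.3, 8.4]
finger_gap: 0.333
(array([-0.05, -0.2 ,  0.02]), np.float64(0.01), np.float64(0.01))
t 39.3 [0.4998 0.2895 0.0195] F [-0.97 -2.33  8.37] q [-0.32  1.   -0.5   1.82  0.85  0.56 -1.37] 0.3325787218708572
tilt x [-0.0121 -0.0028 -0.9999]
```

Contact with the tray floor (8 N). Opening and retracting.

```bash
python3 -m inch '[[0,0,0,0],[0,0,0,0],[0,0,0,0],[0,0,0,0],[0,0,0,0]]' 0.3; python3 -m inch '[[-2,0,0,0],[-5,0,0,0],[-10,0,0,0],[-14,0,0,0],[-18,0,0,0],[-18,0,0,0]]'; python3 -m inch '[[0,-4,0,0],[0,-8,0,0],[0,-12,0,0],[0,-16,0,0],[0,-16,0,0]]'; python3 jaw.py
python3 - <<'E'
from h import *
im=bot.capture('side');cv2.imwrite('pics/s38.png',im[:,:,::-1])
im=bot.capture('top');cv2.imwrite('pics/t38.png',im[:,:,::-1])
E
```

```text
time: 39.8
tcp_pos: [0.4997, 0.2893, 0.0183]
tool_rot: [-0.002, 1.584, -0.002]
force: [0.3, 0.1, -0.7]
finger_gap: 0.701
time: 40.4
tcp_pos: [0.5043, 0.2925, 0.2037]
tool_rot: [0.004, 1.576, 0.003]
force: [0.4, 0.5, -0.3]
finger_gap: 0.697
time: 40.9
tcp_pos: [0.5015, 0.1218, 0.1971]
tool_rot: [-0.001, 1.587, -0.015]
force: [-0.3, -0.8, -0.2]
finger_gap: 0.7
(np.float64(336.44444444444446), np.float64(182.10233918128654), np.int64(342)) (np.float64(346.18694362017806), np.float64(183.55489614243322), np.int64(337)) jaw shift mm 22.060300143814512 screw rad 1.0504904830387862
```

View pics/s38.png

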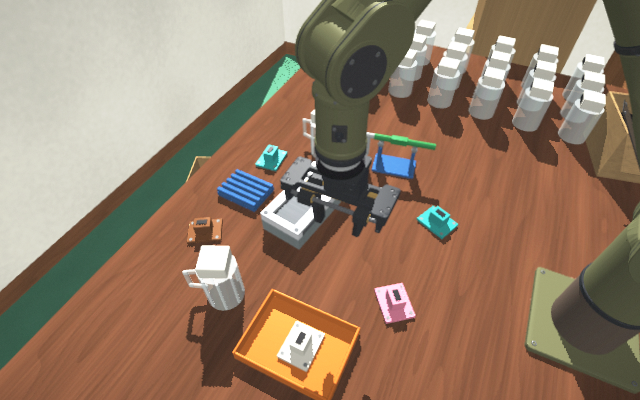

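View pics/t38.png

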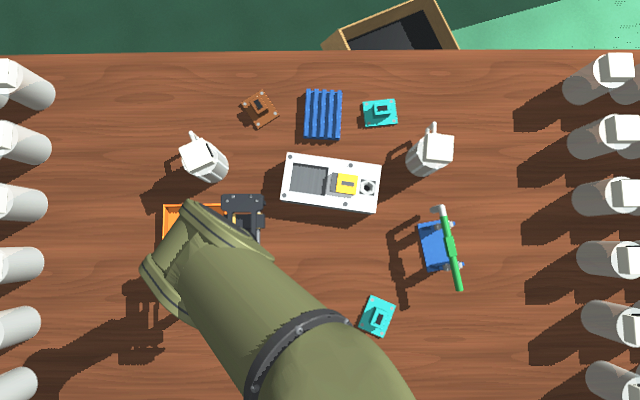

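```bash
python3 - <<'E'
from h import *
print('part',px('side',300.5,338.5,.045),'tray ~(.507,.288)')
e=px('top',438.5,211,.095);f=px('top',460,289.5,.095);m=e+(f-e)*85/180;print('key',e,f,m,np.linalg.norm(f-e),'rest (.5056,-.2845) dist',np.linalg.norm(m[:2]-[.5056,-.2845]))
for a,b in (('top0','t38'),('side0','s38')):
    A=cv2.imread(f'pics/{a}.png').astype(int);B=cv2.imread(f'pics/{b}.png').astype(int)
    for nm,(x0,y0,x1,y1) in {'top0':{'mugA':(178,130,225,180),'mugB':(412,120,456,175)},'side0':{'mugA':(185,245,245,310)}}[a].items(): print(a,nm,abs(A-B)[y0:y1,x0:x1].mean())
E
python3 - <<'E'
from workcell import bot
bot.finish_job()
E
```

```text
part [0.49820537 0.29060988 0.045     ] tray ~(.507,.288)
key [ 0.57979636 -0.26146862  0.095     ] [ 0.41192735 -0.30021524  0.095     ] [ 0.50052488 -0.27976563  0.095     ] 0.1722826407097576 rest (.5056,-.2845) dist 0.006940536509585704
top0 mugA 4.551205673758865
top0 mugB 4.684297520661157
side0 mugA 6.928974358974359
the job is handed in; nothing more can be done
```

The job is handed in at about 41 s of the 72 s allowed. No verdict was reported, so the results below are my own measurements.

- **Key:** I laid it on the rollers and its short arm swung down. I took it again, put it in the socket and levered the screw to its stop. It now lies back on the rollers with the short arm hanging, its grip block about 7 mm from the rest's middle (45 mm allowed).
- **Screw:** the jaw moved back 22.06 mm, which is about 1.05 rad, against the 0.9 rad required.
- **Housing:** it sits flat, boss up, in the tray, about 9 mm off the tray's centre in x and 3 mm in y. It was lowered onto the floor before I let go.
- **Mugs:** both look unmoved against the first pictures. For the mug nearest the screw this rests on the top view alone.
- **Robot:** the gripper is open and stands clear of everything.

**What went wrong on the way:**
- I typed one shift with the wrong sign over the rest and corrected it before releasing the key.
- The key pitched about 8° in the grip when it entered the socket, and I levelled it there.
- At about 0.87 rad the lever stalled (wrist force about 53 N), most likely because the key's free end was on the rest's roller. I backed off, raised that end and carried on.
- The key slipped out of the jaws on the first pull, so I took it again from the socket, once the screw was already at its stop.

**What I could not confirm:** that the tip was within 11 mm of the socket floor rests on measured elbow heights of 0.104 to 0.107 m, where 0.106 is fully home. I did not measure the tip itself, or the elbow at the final stop.

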